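# Set the curing pot's air valve

### The arm

A 6-joint arm with a two-finger parallel gripper is mounted at the origin on a cart in front of the work surface, level with it; the furniture and walls round the work are solid. World frame = base frame: x ahead of the robot, y to its left, z up, the work surface at z = 0. Lengths are in m, angles in rad, forces in N, time in s.
With the tool pointing down it reaches from about 0.3 to 0.775 m from the base axis. Payload 14.6 kg.
Tool frame: the origin (TCP) lies between the finger pads; the fingertips stand 8 mm ahead of it and the grasp point (between the pads) lies 11 mm behind it (ctrl.tip_reach is the distance from the TCP to the fingertips, in m); y points along the fingers, z is the direction in which the jaws open and shut, and the axes are right-handed (so a half turn about y gives the same grasp; the last joint's range is limited). The gripper opens to 94 mm and grips with 3 to 60 N. Pads are 16 mm wide; open, the fingers measure 119 mm over their backs; the gripper's body (75 mm by 177 mm) begins 78 mm behind the grasp point.
Start: joints at [1.208, 0.3, 1.521, -0, 1.321, -0.067], TCP at [0.16, 0.526, 0.189] pointing down, gripper open.
Joint ranges: [-3.03, 3.03], [-0.79, 2.21], [0.23, 2.52], [-1.04, 4.18], [0, 3.07], [-2.55, 2.55]. Speed limits (rad/s): [2.22, 2.22, 2.57, 3.14, 3.14, 3.14].

### API

Orientations are given as [roll, pitch, yaw] about the fixed x, y, z axes, in that order (R = Rz(yaw) Ry(pitch) Rx(roll)).
In Python, from station import ctrl gives the robot as it stands.
- The arm moves only by the tool play_rows, never from a script. Its arguments are lists of equal length, an entry for each row: "twist": the turn, a rotation vector about the world's x, y, z as a fraction of full scale, a list of three; "travel": the shift along the world's x, y, z as a fraction of full scale, a list of three; "grip": the gripper's target within -1 to 1 (shut at 1, half-way at 0, fully open at -1). A call has 1 to 12 rows; each row shifts and turns the commanded pose from where the row before left it; what a row does not reach is not made up. Full scale, the value 1, is 5 cm for a shift and 90 degrees for a turn. A row lasts 1/10 s, in which the tool goes at most 50 mm and 8.59 degrees, less where a joint would pass 70% of its speed; a pose out of reach is approached as far as the arm can. A call with a number of a shift or a turn outside -1 to 1 is refused whole. A call with a gripper value outside its range is refused whole. The fingers move at their own pace and stop on an object; "force" is the grip in N (left out, the last holds). Time passes only in rows, so rows that do not move let the fingers close. It gives the time, the measured TCP pose, the force and the opening at its end, in the units of the state.
- ctrl.get_obs(): the state, without advancing time (a new reading comes with each control period).
- ctrl.camera(name): name is "scene" or "top"; returns a dict with "img" (384x512x3 uint8, red, green, blue), "vfov" (degrees; the focal length in pixels is half the picture's height over the tangent of half this angle, whatever the lens; pixels are square), "cx", "cy" (the principal point, pixels), "rvec" (rotation vector, rad) and "tvec" (3), from world to camera coordinates, as OpenCV has them. Camera axes: x right, y down, z forward; pixel columns grow to the right and rows downward; lengths in m; the calibration is good to about 2 mm. A picture is of the moment at which its call begins. There is no depth.
- ctrl.hand_in(): hands the job in, once; it reports no verdict.
Trained networks look in a picture, given as the dict that the camera call returned (one of the last four; its "shot" number tells which), for a name from the list of things; names that differ only in an ending like _2 or _b are one class to them, and where a whole thing is asked for, a point or a joint stands for the part that bears it (a point fixed in the world has none). Each returns a list of dicts, best first, with "confidence" (0 to 1); they miss things now and then, are a little off and sometimes report something else, mostly with a low value. They report only what shows in the picture. A call takes as long as a camera call.
- ctrl.boxes_of(name, picture): "point" ([column, row] in pixels, amid what is visible of it).
- ctrl.trace(name, picture): "pixels" (384x512 bool, what is visible of it) and "point" ([column, row] in pixels, amid what is visible of it).
The state is a dict: "time_s": time; "qpos": joint angles; "joint_vel": joint speeds; "tau": joint torques, N m; "ee_pos": TCP position; "eef_rot": TCP orientation; "force": force on the tool from outside, world axes, zero at the start; "moment": the same for the moment, N m; "grip_width": finger opening in m.
Only numpy, scipy, OpenCV 4.12 (cv2) and the standard library are available. Lean on these libraries where they do the work, as an engineer would, in place of code of your own. Each camera call takes 0.05 s, during which the arm holds its last target.

### The job

Get the pressure-curing pot ready to fill: take the dial thermometer out of its stand and put it upright, fully home, into the open probe port on the pot's lid and let go of it. Then turn the air valve's handwheel by its handle clockwise to its stop, and back it off exactly two full turns. Keep hold of the handle: finish with the gripper still holding the handle at that setting, and leave the other things on the bench where they are.

Things in the scene. Friction and masses are not known exactly. Their poses are not given: they have to be found in the camera images.
- pressure_pot: Fixed bench pressure-curing unit: white housing 200x370 mm, 45 high, carrying a round pot (steel lid 168 mm across, top z 133) at y +75 mm and a brass needle valve with black handwheel at y -95 mm. Origin: centre of its underside; x to its back, y to the pot's side, z up. On the lid's back half a gauge (x 44, y 99, 44 wide, top z 193) and a relief valve (x 44, y 47, top z 160). Yaw within 0.4 rad.
- port_mouth (a point): Centre of the mouth of the probe port, an upright brass tube on the front of the lid and the only open hole there (unit frame x -45, y 75, z 155 mm); it stands 22 mm above the lid. Bore 10 mm across, 55 mm deep; its mouth flares to about 15 mm over the top 5 mm; outside 24 mm across at the rim. Axes as the unit's.
- thermometer: Loose dial thermometer, 50 to 100 g, upright in its stand at the start. Origin: lower tip of the stem. Upward along its z: steel stem 8 mm across, 50 mm long; brass hex collar 19 mm across from 50 to 57 mm, the shoulder it rests on; neck 12 mm across to 69 mm; round steel dial case 36 mm across from 69 to 89 mm, dial up, to be gripped round its side. Home in the port, the collar sits on the rim.
- stem_tip (a point): Lower tip of the thermometer's stem, the same point as the thermometer's origin; 50 mm below the port's mouth when fully home.
- dial (a point): Centre of the thermometer's dial case, 79 mm above the stem tip.
- stand: Fixed turned stand that holds the thermometer at the start: dark foot 64 mm across, 14 high, and an aluminium column 26 mm across, 66 mm tall, with a 10.4 mm bore 51 mm deep. Origin: centre of its underside. It is left or right of the unit. In it, the stem tip is 16 mm and the dial case's middle 95 mm above the worktop.
- valve (a joint): Opening angle of the handwheel in rad: 0 on its closing stop (fully clockwise seen from above), growing anticlockwise as it opens, 6.283 a turn, 22 at most. Starts 0.35 to 1.35 turns open. It turns stiffly (about 3 N at the handle), stays where it is left, and meets a hard stop at 0. Stem and wheel rise 1.5 mm a turn as it opens.
- wheel_hub (a point): Point on the vertical axis of the handwheel, at the top of its hub, about 170 mm above the worktop. The wheel is black, 102 mm across, with three spokes; its rim's top is at about 169 mm.
- crank: Revolving handle, top at about 220 mm: black upright barrel 17 mm across, 43 mm long, on the wheel's rim, 40 mm from the wheel's axis. It spins freely on its pin, so a gripper can hold it and carry it round without turning. Origin: centre of its lower end, about 173 mm above the worktop. Seen from the wheel's axis it lies at the valve's joint angle, anticlockwise from the unit's +x.
- handle_grip (a point): Point on the handle's axis at gripping height, 26 mm above its lower end, about 199 mm above the worktop.
- upper_cast: Bystander, loose: white plaster upper dental cast, 57x68x30 mm; origin at the centre of its underside. Leave it where it is.
- wax_block: Bystander, loose: yellow block of modelling wax, 30x62x19 mm; origin at the centre of its underside. Leave it where it is.

How it is judged:
On the way, in this order (a step that is already met when the one before it is completed fails the run):
1. the thermometer is fully home in the probe port and let go of (z of stem_tip in the frame of port_mouth below -0.046 m and horizontal distance between stem_tip and port_mouth below 0.005 m and angle between thermometer's own z axis and vertical below 0.1 rad and contact force between the fingers and thermometer below 0.05 N), for 0.2 s.
2. the valve is closed to its stop, the thermometer still home (z of stem_tip in the frame of port_mouth below -0.046 m and horizontal distance between stem_tip and port_mouth below 0.005 m and angle between thermometer's own z axis and vertical below 0.1 rad and value of joint valve below 0.1 rad), for 0.1 s.
3. the valve is backed off two turns (value of joint valve above 12.3064 rad), for 0.1 s.
At the end, for the whole second after the job is handed in: Thermometer upright (0.1 rad) in the port, stem at least 46 mm deep, fingers off it; valve open two turns from its stop within 15 degrees (12.57 +- 0.26 rad) and still; the fingers hold the handle with over 1.5 N, grasp point within 30 mm of the grip point (all of step 1 and value of joint valve between 12.3064 and 12.8264 rad and contact force between the fingers and crank above 1.5 N and distance between the grasp point and handle_grip below 0.03 m and linear speed of crank below 0.02 m/s); the arm keeps its last pose, push and grip.
It fails at once if a bystander is pushed more than 25 mm from its place (distance of any of upper_cast, wax_block from where it was at the start of the episode above 0.025 m).
It fails at once if the thermometer is tipped over by more than 45 degrees (angle between thermometer's own z axis and vertical above 0.79 rad).
It also fails if it takes over 72 s, if anything falls off the work surface, if the arm or the gripper's body presses on something with over 40 N, if the wrist force passes 120 N, or if a joint passes its speed limit or range.

## Working session

There is one attempt and no reset: what is moved stays moved. The work goes in short steps, Python scripts to look and compute and a tool call to move; the robot and the scene stay as the last step left them, time stands still between calls to the robot, and variables do not carry over. Pictures are saved under pics/ and viewed, and the job is handed in when it is done.

Besides the shell and the picture viewer there is one more tool, called after "Call:" by a JSON object that holds its "api" and its "payload", one argument or row to a line. play_rows: Moves the arm, as the interface text tells. Its arguments: {"type":"object","properties":{"twist":{"type":"array"},"travel":{"type":"array"},"grip":{"type":"array"},"force":{"type":"number"}},"required":["twist","travel","grip"]}

```bash
ls -la; mkdir -p pics
python3 - <<'E'
from station import ctrl
import cv2,numpy as np
print(ctrl.get_obs(), ctrl.tip_reach)
for n in ("scene","top"):
    p=ctrl.camera(n); cv2.imwrite(f"pics/{n}0.png",cv2.cvtColor(p["img"],cv2.COLOR_RGB2BGR))
    print(n,{k:v for k,v in p.items() if k!="img"})
    for o in ("pressure_pot","port_mouth","thermometer","stem_tip","dial","stand","wheel_hub","crank","handle_grip","upper_cast","wax_block"):
        try: print(o,[(np.round(d["point"],1),round(d["confidence"],2)) for d in ctrl.boxes_of(o,p)][:3])
        except Exception as e: print(o,e)
E
```

```text
total 12
drwxr-xr-x  3 agent agent 4096 Dec  7 03:10 .
drwxr-xr-x 23 root  root  4096 Dec  7 03:10 ..
drwxr-xr-x  2 agent agent 4096 Dec  7 03:10 pics
{'time_s': 0.0, 'qpos': array([ 1.20838842e+00,  3.00472951e-01,  1.52161442e+00,  2.13864265e-05,
        1.32073106e+00, -6.65803149e-02]), 'joint_vel': array([-0.00113349, -0.00027862,  0.0002887 , -0.00032258, -0.00071898,
        0.00163768]), 'tau': array([ 5.19405803e-04, -5.31814992e+01, -3.52747321e+01,  7.08957645e-02,
        2.44008604e-02, -9.30212195e-05]), 'ee_pos': array([0.16022075, 0.52582685, 0.18867124]), 'eef_rot': array([-1.57201800e+00,  1.02220654e-04, -2.95832960e-01]), 'force': array([ 0.50892555, -0.12508184, -0.16086093]), 'moment': array([-0.03095308,  0.0056863 ,  0.03882302]), 'grip_width': 0.0939438593710442} 0.008
scene {'vfov': 44.51072270215525, 'cx': 257.2959919817186, 'cy': 189.30148913822163, 'rvec': array([ 2.07521702, -1.01091188,  0.46284359]), 'tvec': array([-0.3179796 ,  0.37609421,  1.17718484]), 'shot': 1}
pressure_pot [(array([264. , 201.6]), 0.8)]
port_mouth [(array([264. , 202.7]), 0.84)]
[... 397 characters left out ...]
 [(array([329.5, 316.7]), 0.59)]
top {'vfov': 53.776856746392355, 'cx': 252.4660060464441, 'cy': 189.57596990011797, 'rvec': array([ 2.22725501, -2.17086737,  0.11629962]), 'tvec': array([-0.04720762,  0.49978045,  1.25316664]), 'shot': 2}
pressure_pot [(array([234.5, 169.3]), 0.82)]
port_mouth [(array([234.9, 165.6]), 0.94)]
thermometer []
stem_tip [(array([352.4, 207.3]), 0.47)]
dial [(array([355.2, 204.3]), 0.58), (array([342.2, 210.6]), 0.2)]
stand [(array([232.6, 167.8]), 0.74), (array([343.5, 208.5]), 0.48)]
wheel_hub [(array([265. , 168.3]), 0.69)]
crank []
handle_grip []
upper_cast [(array([136.3, 196.4]), 0.65)]
wax_block [(array([355.2, 206.7]), 0.6), (array([350.7, 236.8]), 0.45)]
```

View pics/scene0.png

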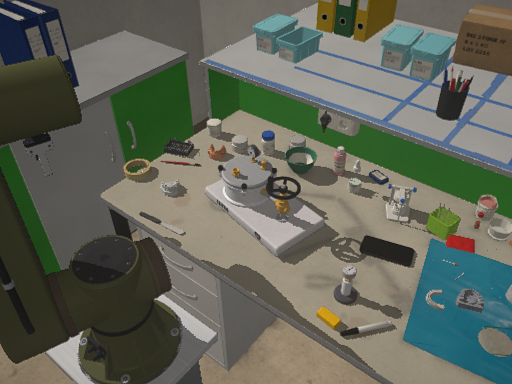

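View pics/top0.png

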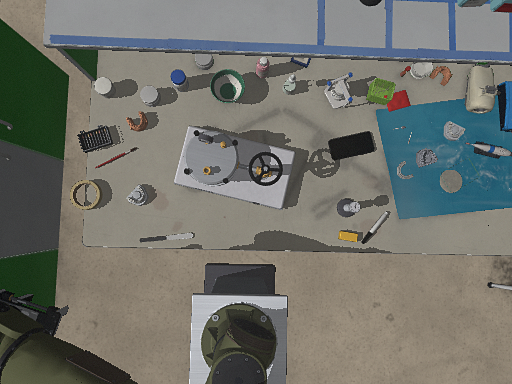

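The scene shows the pot unit in the middle (top view ~(235,165)), the handwheel at ~(265,168), the stand to the right at ~(347,207) and the wax at ~(350,237). The plaster cast is on the left at ~(137,196). Next I'll zoom in.

```bash
cat > h.py <<'E'
import cv2,numpy as np
from station import ctrl
def cal(p):
    f=p["img"].shape[0]/2/np.tan(np.radians(p["vfov"])/2)
    K=np.array([[f,0,p["cx"]],[0,f,p["cy"]],[0,0,1]]);R=cv2.Rodrigues(np.array(p["rvec"]))[0]
    return K,R,np.array(p["tvec"])
def proj(p,X):
    K,R,t=cal(p);c=R@np.asarray(X,float).reshape(-1,3).T+t[:,None];q=K@c;return (q[:2]/q[2]).T
def ray(p,uv,z):
    K,R,t=cal(p);d=R.T@np.linalg.inv(K)@np.array([uv[0],uv[1],1.]);o=-R.T@t
    return o+d*(z-o[2])/d[2]
def shot(n,fn=None,box=None,s=4):
    p=ctrl.camera(n)
    if fn: save(p,fn,box,s)
    return p
def save(p,fn,box=None,s=4,pts=()):
    im=cv2.cvtColor(p["img"],cv2.COLOR_RGB2BGR)
    x0,y0,x1,y1=box or (0,0,512,384)
    im=cv2.resize(im[y0:y1,x0:x1],None,fx=s,fy=s,interpolation=cv2.INTER_CUBIC)
    for q in pts: cv2.circle(im,(int((q[0]-x0+.5)*s),int((q[1]-y0+.5)*s)),2,(255,0,255),-1)
    cv2.imwrite("pics/"+fn,im)
E
python3 - <<'E'
from h import *
import pickle
S=ctrl.camera("scene");T=ctrl.camera("top")
pickle.dump((S,T),open("st0.pkl","wb"))
save(S,"sA.png",(200,130,330,250),6);save(S,"sB.png",(310,250,400,340),6)
save(T,"tA.png",(170,115,305,215),6) if 0 else save(T,"tA.png",(170,115,303,215),6);save(T,"tB.png",(320,180,400,250),7)
for n,o in (("scene","port_mouth"),):pass
print(ray(T,(177.5,181),.045),ray(T,(190,126),.045),ray(T,(307,150),.045))
E
```

```text
[0.52046299 0.2126925  0.045     ] [0.70452643 0.17863579 0.045     ] [ 0.63599579 -0.21211602  0.045     ]
```

View pics/sA.png

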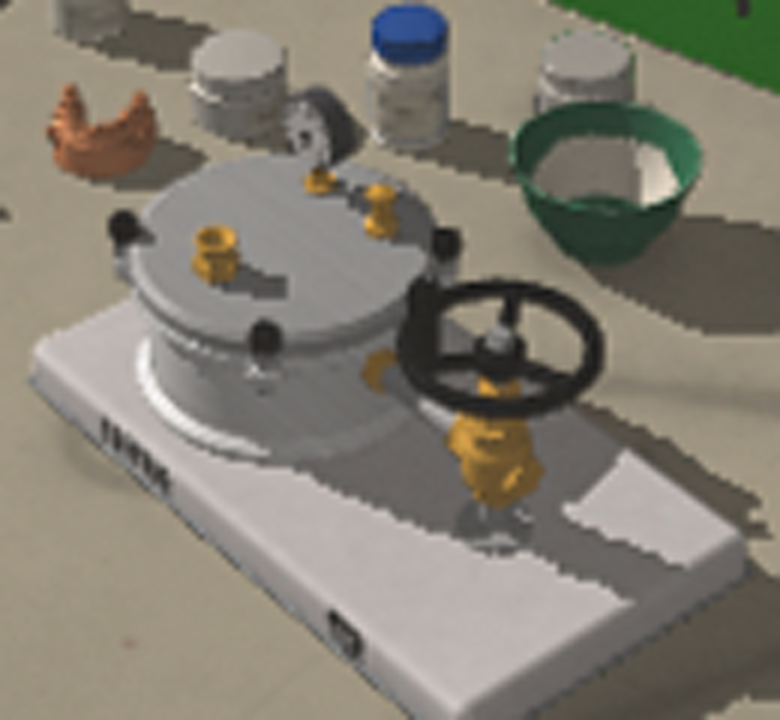

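View pics/tA.png

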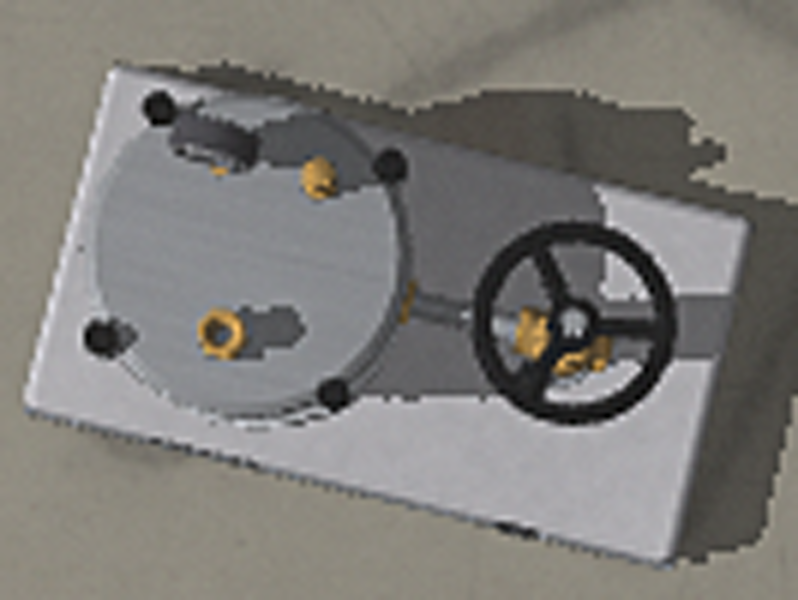

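View pics/sB.png

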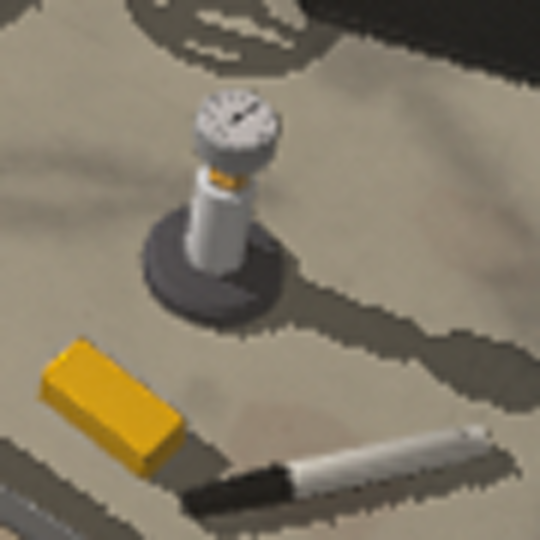

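View pics/tB.png

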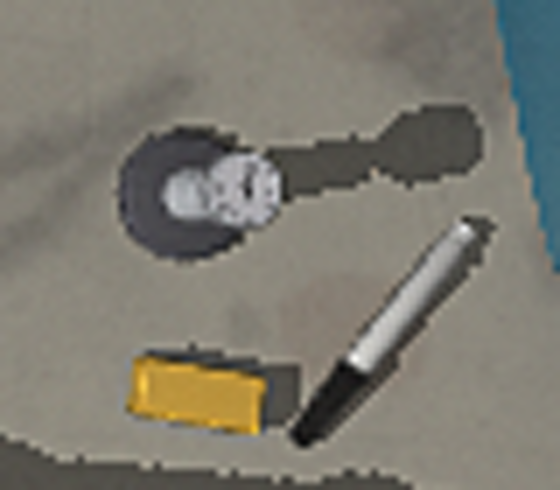

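```bash
cat > fit.py <<'E'
from h import *
import pickle
from scipy.optimize import least_squares
S,T=pickle.load(open("st0.pkl","rb"))
def uv(a,o,s): return np.array(a)/s+np.array(o)-.5
U=lambda v,pts:(np.array(pts)@np.array([[np.cos(v[2]),np.sin(v[2]),0],[-np.sin(v[2]),np.cos(v[2]),0],[0,0,1]]))+[v[0],v[1],0]
mT=[((115,70),(.1,.185,.045)),((27,405),(-.1,.185,.045)),((668,560),(-.1,-.185,.045)),((748,220),(.1,-.185,.045)),((221,333),(-.045,.075,.155)),((575,323),(0,-.095,.166))]
mS=[((37,350),(-.1,.185,.045)),((745,545),(.1,-.185,.045)),((216,238),(-.045,.075,.155)),((501,347),(0,-.095,.166))]
def res(v,which):
    r=[]
    if "T" in which: r.append(proj(T,U(v,[m[1] for m in mT]))-[uv(m[0],(170,115),6) for m in mT])
    if "S" in which: r.append(proj(S,U(v,[m[1] for m in mS]))-[uv(m[0],(200,130),6) for m in mS])
    return np.vstack(r)
if __name__=="__main__":
    for w in ("T","S","TS"):
        f=least_squares(lambda v:res(v,w).ravel(),[.6,.05,0.])
        print(w,f.x.round(4));print(res(f.x,w).round(2).tolist())
        print("port",U(f.x,[(-.045,.075,.155)]).round(4),"hub",U(f.x,[(0,-.095,.17)]).round(4))
    v=f.x;np.save("unit.npy",v)
    # thermometer
    z=.105
    print("dial top T",ray(T,uv((247,190),(320,180),7),.105),"S",ray(S,uv((237,120),(310,250),6),.105))
    print("foot T",ray(T,uv((183,193),(320,180),7),.014),"S",ray(S,uv((216,258),(310,250),6),.014))
    print("wax",[ray(T,uv(a,(320,180),7),.019).round(3) for a in((137,356),(130,408),(262,430),(265,378))])
    print("reach",np.linalg.norm(ray(T,uv((247,190),(320,180),7),.105)[:2]))
    for n in range(0,360,30):
        a=np.radians(n);q=U(v,[(.04*np.cos(a),-.095+.04*np.sin(a),z) for z in(.173,.216)])
        print(n,((proj(T,q)-(170,115)+.5)*6).round().tolist(),((proj(S,q)-(200,130)+.5)*6).round().tolist())
E
python3 fit.py
python3 - <<'E'
from h import *
import pickle
S,T=pickle.load(open("st0.pkl","rb"))
save(S,"sW.png",(260,165,305,205),16);save(T,"tW.png",(243,145,290,190),12)
E
```

```text
T [ 0.5737  0.027  -0.2093]
[[-1.21, -1.86], [-1.51, 0.74], [1.44, 1.2], [1.64, -0.63], [-0.02, 0.21], [-0.26, 0.2]]
port [[0.5453 0.1097 0.155 ]] hub [[ 0.5539 -0.0659  0.17  ]]
S [ 0.5713  0.0254 -0.2375]
[[-1.37, -1.55], [1.66, -0.14], [0.22, 0.27], [-0.6, 0.85]]
port [[0.5452 0.1089 0.155 ]] hub [[ 0.5489 -0.0669  0.17  ]]
TS [ 0.5731  0.0267 -0.2161]
[[-0.82, -1.99], [-1.52, 0.5], [1.25, 1.71], [1.86, -0.04], [0.03, 0.23], [-0.2, 0.61], [-1.91, -1.17], [2.04, -1.56], [0.06, 0.19], [-0.06, 0.1]]
port [[0.5452 0.1096 0.155 ]] hub [[ 0.5527 -0.0661  0.17  ]]
dial top T [ 0.44922784 -0.3553862   0.105     ] S [ 0.44835795 -0.3534463   0.105     ]
foot T [ 0.45024255 -0.3518814   0.014     ] S [ 0.44673923 -0.35568954  0.014     ]
wax [array([ 0.371, -0.329,  0.019]), array([ 0.346, -0.326,  0.019]), array([ 0.337, -0.389,  0.019]), array([ 0.362, -0.391,  0.019])]
reach 0.5728045026030776
0 [[594.0, 247.0], [601.0, 233.0]] [[562.0, 303.0], [565.0, 234.0]]
30 [[552.0, 248.0], [557.0, 233.0]] [[526.0, 288.0], [529.0, 219.0]]
60 [[516.0, 269.0], [520.0, 255.0]] [[485.0, 286.0], [487.0, 217.0]]
90 [[496.0, 305.0], [499.0, 293.0]] [[447.0, 297.0], [448.0, 228.0]]
120 [[497.0, 347.0], [500.0, 336.0]] [[423.0, 319.0], [424.0, 249.0]]
150 [[519.0, 383.0], [523.0, 373.0]] [[420.0, 346.0], [421.0, 276.0]]
180 [[556.0, 403.0], [561.0, 395.0]] [[439.0, 370.0], [440.0, 300.0]]
210 [[598.0, 402.0], [604.0, 394.0]] [[475.0, 387.0], [476.0, 316.0]]
240 [[633.0, 381.0], [642.0, 371.0]] [[518.0, 389.0], [521.0, 319.0]]
270 [[653.0, 344.0], [662.0, 334.0]] [[557.0, 377.0], [561.0, 307.0]]
300 [[652.0, 303.0], [661.0, 290.0]] [[580.0, 355.0], [584.0, 284.0]]
330 [[630.0, 267.0], [639.0, 253.0]] [[582.0, 327.0], [586.0, 258.0]]
```

View pics/sW.png

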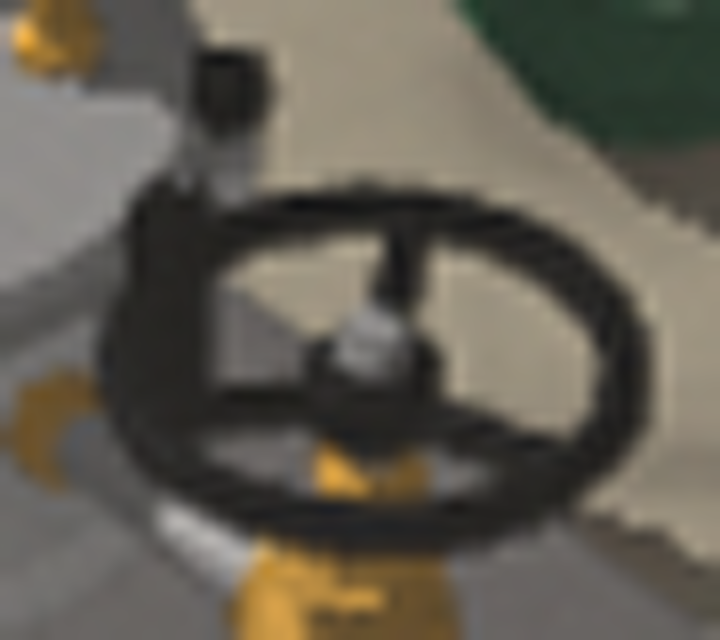

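View pics/tW.png

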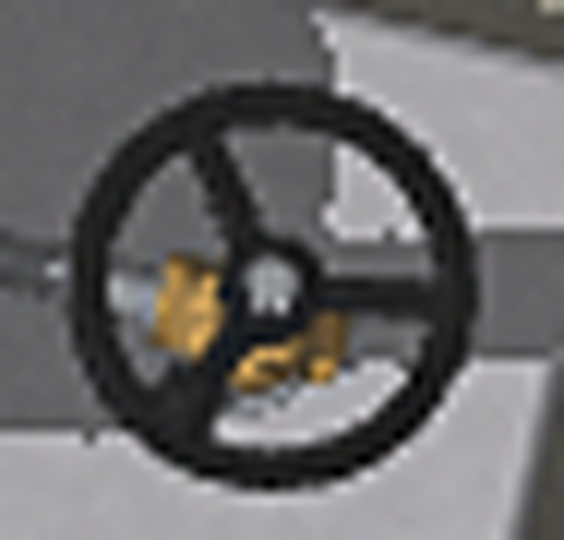

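Both views agree: port (0.545, 0.110), hub (0.553, -0.066), unit yaw ≈ -0.215, and a port-hub distance of 176 mm against 175.9 mm nominal. The dial is at about (0.449, -0.354). The handle sits about 152° round the wheel, so the valve is at about 2.65 rad. First I'll transit over to the stand.

Call:
{"api": "play_rows", "payload": {
  "twist": [
    [0, 0, -0.09],
    [0, 0, -0.09],
    [0, 0, -0.09],
    [0, 0, -0.09],
    [0, 0, -0.09],
    [0, 0, -0.09],
    [0, 0, -0.09],
    [0, 0, -0.09],
    [0, 0, -0.09],
    [0, 0, 0],
    [0, 0, 0],
    [0, 0, 0]
  ],
  "travel": [
    [0.55, -0.6, 0.4],
    [0.55, -0.6, 0.4],
    [0.55, -0.6, 0.4],
    [0.55, -0.6, 0.4],
    [0.55, -0.6, 0.4],
    [0.55, -0.6, 0.4],
    [0.55, -0.6, 0.4],
    [0.55, -0.6, 0.1],
    [0.55, -0.6, 0],
    [0.3, -0.9, 0],
    [0, -0.9, 0],
    [0, -0.9, 0]
  ],
  "grip": [-1, -1, -1, -1, -1, -1, -1, -1, -1, -1, -1, -1],
  "force": 20
}}

```text
time_s: 2.5
ee_pos: [0.4227, 0.1193, 0.334]
eef_rot: [-1.571, -0.0, -1.568]
force: [-0.0, 0.4, -0.2]
grip_width: 0.0943
```

Call:
{"api": "play_rows", "payload": {
  "twist": [
    [0, 0, 0],
    [0, 0, 0],
    [0, 0, 0],
    [0, 0, 0],
    [0, 0, 0],
    [0, 0, 0],
    [0, 0, 0],
    [0, 0, 0],
    [0, 0, 0],
    [0, 0, 0],
    [0, 0, 0],
    [0, 0, 0]
  ],
  "travel": [
    [0.05, -0.95, 0],
    [0.05, -0.95, 0],
    [0.05, -0.95, 0],
    [0.05, -0.95, 0],
    [0.05, -0.95, 0],
    [0.05, -0.95, 0],
    [0.05, -0.95, 0],
    [0.05, -0.95, 0],
    [0.05, -0.95, 0],
    [0.05, -0.95, -0.3],
    [0, 0, -0.9],
    [0, 0, -0.9]
  ],
  "grip": [-1, -1, -1, -1, -1, -1, -1, -1, -1, -1, -1, -1]
}}

```text
time_s: 3.7
ee_pos: [0.4475, -0.3552, 0.2277]
eef_rot: [-1.57, -0.0, -1.57]
force: [1.3, -0.8, -0.6]
grip_width: 0.0939
```

Run:
```python
from h import *
print(ctrl.get_obs()["ee_pos"],ctrl.get_obs()["qpos"].round(2))
S=shot("scene","s1.png",(290,180,420,340),4);T=shot("top","t1.png",(300,150,420,260),6)
```

```text
[ 0.44749047 -0.35518775  0.22765154] [-0.74  0.32  1.4   0.    1.42 -0.74]
```

View pics/s1.png

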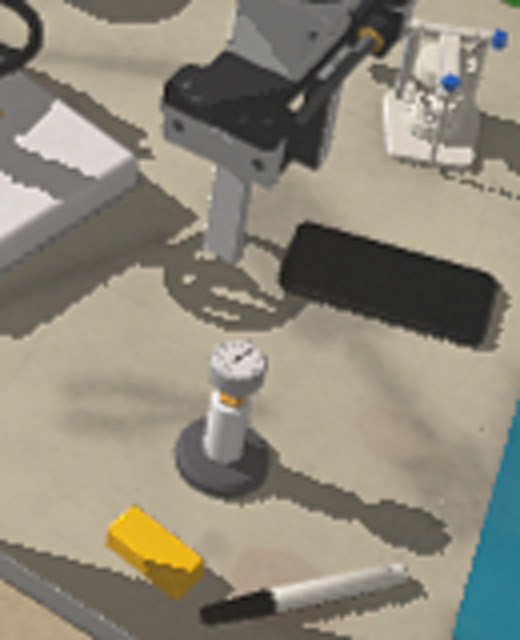

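View pics/t1.png

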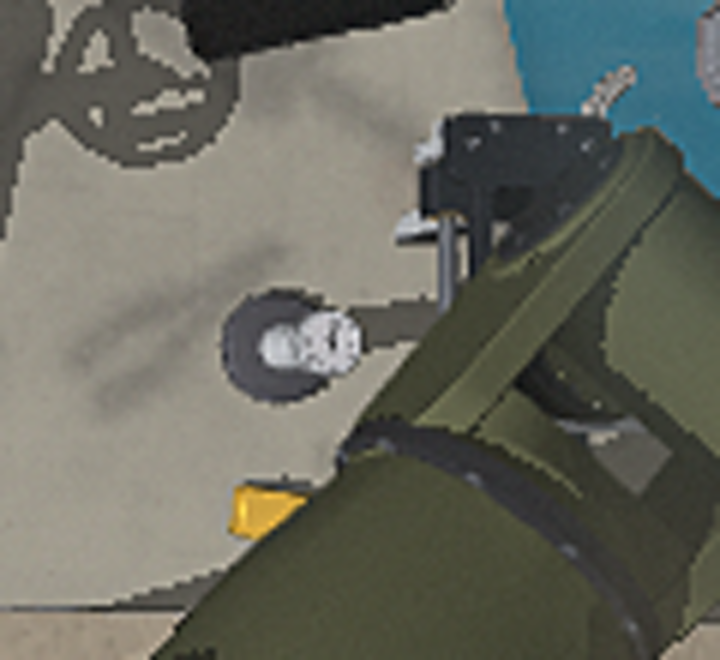

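Run:
```python
from h import *
import pickle
S,T=pickle.load(open("st0.pkl","rb"))
for p,o,s in((S,(290,180),4),(T,(300,150),6)):
    K,R,t=cal(p);print(-R.T@t)
    for X in((.4475,-.3552,.2277),(.4475+.055,-.3552,.22),(.4475-.055,-.3552,.22),(.4475,-.3552,.3)): print(((proj(p,X)[0]-o)*s).round())
```

```text
[-0.31862928 -0.66804099  1.03947999]
[262. 226.]
[304. 184.]
[214. 288.]
[277. 138.]
[0.40687522 0.00532367 1.2871907 ]
[407. 336.]
[402. 221.]
[401. 453.]
[462. 331.]
```

Run:
```python
from h import *
o=ctrl.get_obs();e=o["ee_pos"]
p=ctrl.camera("scene");q=ctrl.camera("top")
c=[e+[sx*d,sy*.008,z] for sx in(-1,1) for d in(.047,.0595) for sy in(-1,1) for z in(-.008,.03)]+[e]
save(p,"s2.png",(310,180,390,280),6,proj(p,c));save(q,"t2.png",(330,150,420,250),6,proj(q,c))
```

```text
(no output)
```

View pics/s2.png

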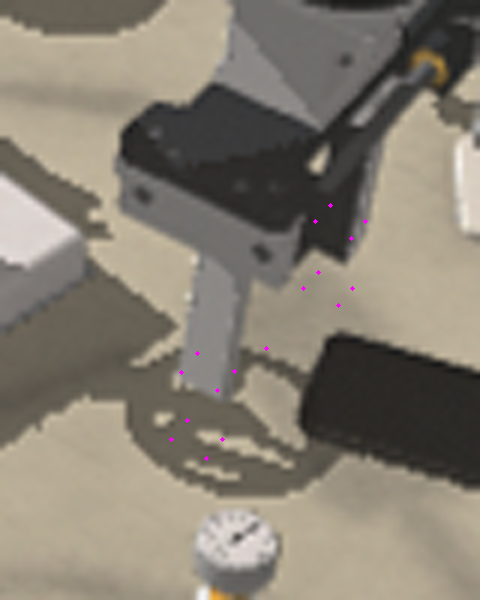

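View pics/t2.png

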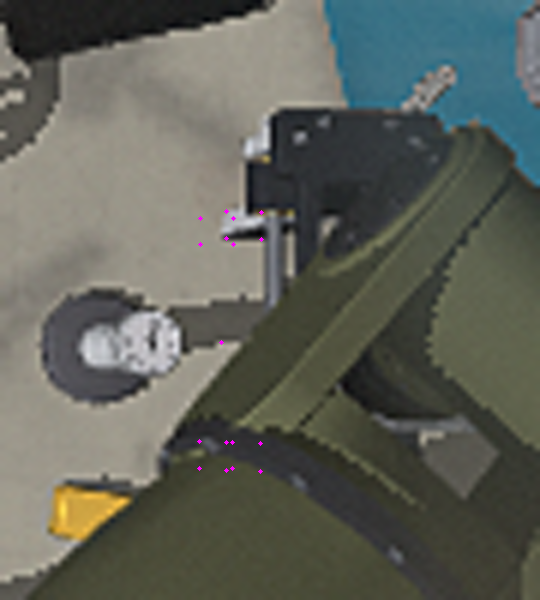

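The visible fingertips appear about 27 mm higher than the stated TCP implies, and both views agree on that. I'll close the jaws to see whether the tip height depends on the opening.

Call:
{"api": "play_rows", "payload": {
  "twist": [
    [0, 0, 0],
    [0, 0, 0],
    [0, 0, 0],
    [0, 0, 0],
    [0, 0, 0],
    [0, 0, 0],
    [0, 0, 0],
    [0, 0, 0]
  ],
  "travel": [
    [0, 0, 0],
    [0, 0, 0],
    [0, 0, 0],
    [0, 0, 0],
    [0, 0, 0],
    [0, 0, 0],
    [0, 0, 0],
    [0, 0, 0]
  ],
  "grip": [0.9, 0.9, 0.9, 0.9, 0.9, 0.9, 0.9, 0.9]
}}

```text
time_s: 4.7
ee_pos: [0.4478, -0.3539, 0.2292]
eef_rot: [-1.571, 0.0, -1.568]
force: [1.4, -0.6, -0.2]
grip_width: 0.0334
```

Run:
```python
from h import *
o=ctrl.get_obs();e=o["ee_pos"];w=o["grip_width"]/2;print(e,w*2)
p=ctrl.camera("scene");q=ctrl.camera("top")
c=[e+[sx*d,sy*.008,z] for sx in(-1,1) for d in(w,w+.0125) for sy in(-1,1) for z in(-.008,.03)]+[e]
save(p,"s3.png",(310,180,390,280),6,proj(p,c));save(q,"t3.png",(330,150,420,250),6,proj(q,c))
```

```text
[ 0.44782602 -0.35390221  0.22922782] 0.03343325594536278
```

View pics/s3.png

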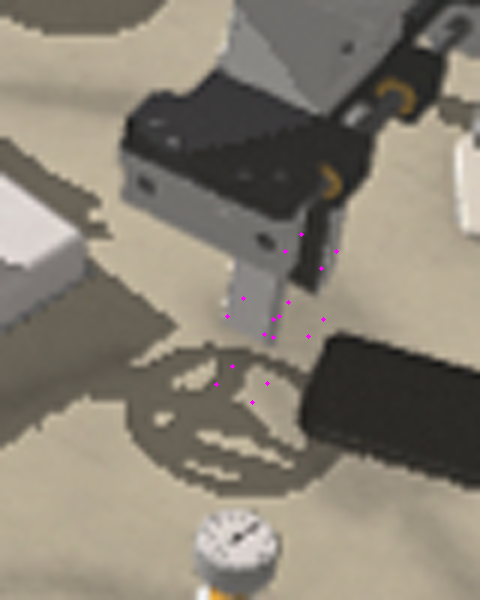

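View pics/t3.png

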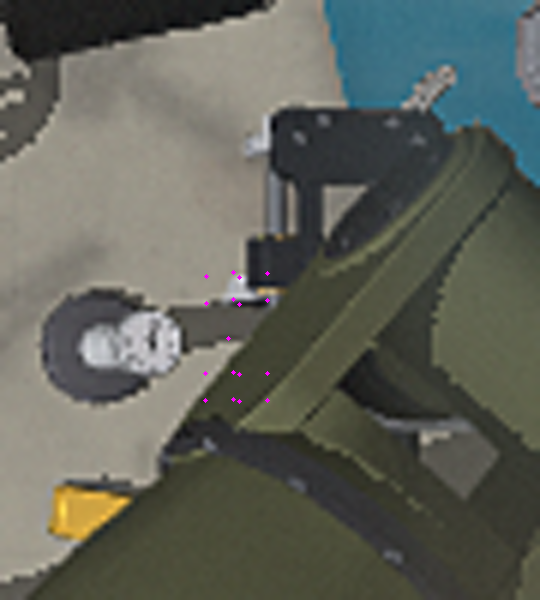

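Call:
{"api": "play_rows", "payload": {
  "twist": [
    [0, 0, 0],
    [0, 0, 0],
    [0, 0, 0],
    [0, 0, 0],
    [0, 0, 0],
    [0, 0, 0],
    [0, 0, 0],
    [0, 0, 0],
    [0, 0, 0],
    [0, 0, 0]
  ],
  "travel": [
    [0, 0, 0],
    [0, 0, 0],
    [0, 0, 0],
    [0, 0, 0],
    [0, 0, -0.5],
    [0, 0, -0.5],
    [0, 0, -0.5],
    [0, 0, -0.5],
    [0, 0, 0],
    [0, 0, 0]
  ],
  "grip": [-1, -1, -1, -1, -1, -1, -1, -1, -1, -1]
}}

```text
time_s: 5.8
ee_pos: [0.448, -0.354, 0.13]
eef_rot: [-1.571, -0.0, -1.568]
force: [-0.1, -0.0, -0.4]
grip_width: 0.0939
```

Run:
```python
from h import *
o=ctrl.get_obs();e=o["ee_pos"];w=o["grip_width"]/2;print(e,w*2)
p=ctrl.camera("scene");q=ctrl.camera("top")
c=[e+[sx*d,sy*.008,z] for sx in(-1,1) for d in(w,w+.0125) for sy in(-1,1) for z in(-.008,.03)]+[e]
save(p,"s4.png",(310,200,410,300),6,proj(p,c));save(q,"t4.png",(330,150,420,250),6,proj(q,c))
```

```text
[ 0.44797454 -0.35403394  0.12997008] 0.09388371670985829
```

View pics/s4.png

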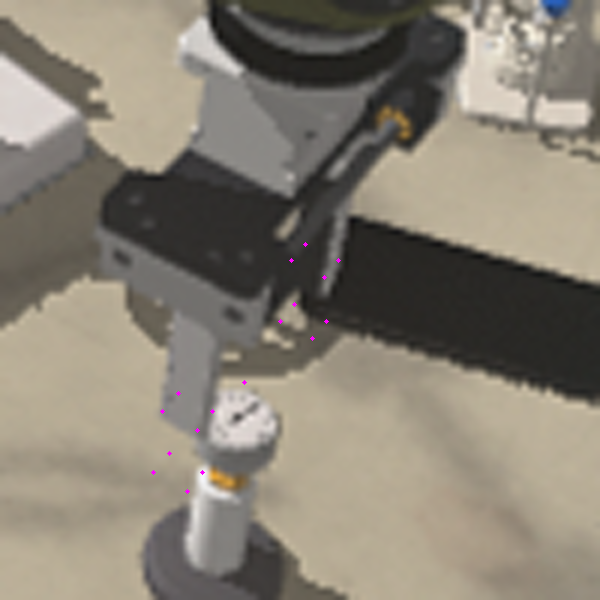

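View pics/t4.png

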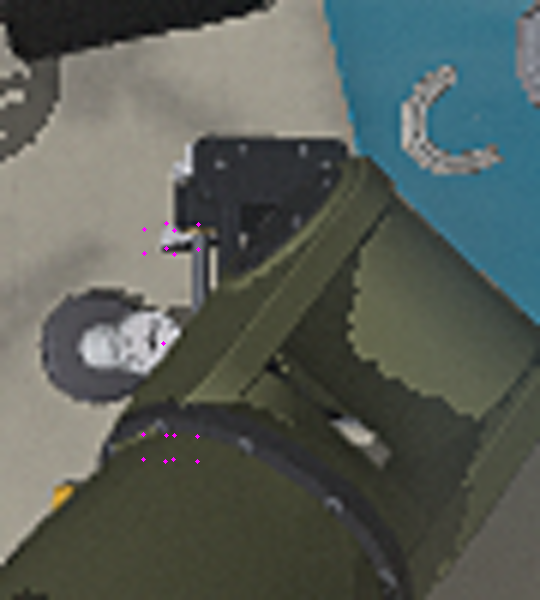

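Tips consistently render about 30 mm above the stated place. A gentle table touch with closed fingers, over free bench between the stand and the unit, will settle where the fingertips really are.

Call:
{"api": "play_rows", "payload": {
  "twist": [
    [0, 0, 0],
    [0, 0, 0],
    [0, 0, 0],
    [0, 0, 0],
    [0, 0, 0],
    [0, 0, 0],
    [0, 0, 0],
    [0, 0, 0],
    [0, 0, 0],
    [0, 0, 0],
    [0, 0, 0],
    [0, 0, 0]
  ],
  "travel": [
    [0, 0, 0.8],
    [0, 0.85, 0],
    [0, 0.85, 0],
    [0, 0, -0.8],
    [0, 0, -0.8],
    [0, 0, -0.8],
    [0, 0, -0.3],
    [0, 0, -0.1],
    [0, 0, -0.04],
    [0, 0, -0.03],
    [0, 0, -0.02],
    [0, 0, 0]
  ],
  "grip": [0.9, 0.9, 0.9, 0.9, 0.9, 0.9, 0.9, 0.9, 0.9, 0.9, 0.9, 0.9]
}}

```text
time_s: 7.1
ee_pos: [0.4481, -0.2691, 0.0255]
eef_rot: [-1.57, -0.001, -1.568]
force: [-0.6, 0.1, -0.3]
grip_width: 0.0051
```

Call:
{"api": "play_rows", "payload": {
  "twist": [
    [0, 0, 0],
    [0, 0, 0],
    [0, 0, 0],
    [0, 0, 0],
    [0, 0, 0],
    [0, 0, 0]
  ],
  "travel": [
    [0, 0, -0.2],
    [0, 0, -0.1],
    [0, 0, -0.03],
    [0, 0, -0.03],
    [0, 0, 0],
    [0, 0, 0]
  ],
  "grip": [0.9, 0.9, 0.9, 0.9, 0.9, 0.9]
}}

```text
time_s: 7.7
ee_pos: [0.4479, -0.2689, 0.0069]
eef_rot: [-1.571, -0.0, -1.568]
force: [0.4, -1.0, 0.2]
grip_width: 0.005
```

Run:
```python
from h import *
o=ctrl.get_obs();e=o["ee_pos"];w=o["grip_width"]/2;print(e,w*2,o["force"])
p=ctrl.camera("scene");q=ctrl.camera("top")
c=[e+[sx*d,sy*.008,z] for sx in(-1,1) for d in(w,w+.0125) for sy in(-1,1) for z in(-.008,.03)]+[e]
save(p,"s5.png",(270,180,390,300),5,proj(p,c));save(q,"t5.png",(300,150,400,250),6,proj(q,c))
```

```text
[ 0.44791912 -0.26894457  0.00686733] 0.004984650343967582 [ 0.39524407 -0.95301296  0.17187854]
```

View pics/s5.png

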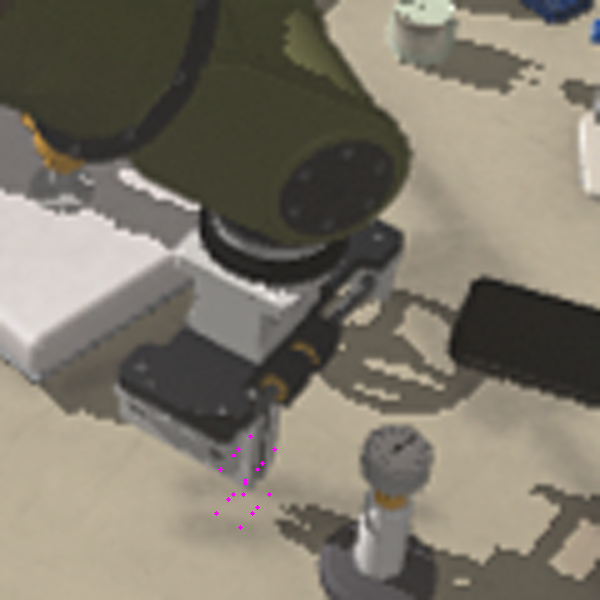

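Call:
{"api": "play_rows", "payload": {
  "twist": [
    [0, 0, 0],
    [0, 0, 0],
    [0, 0, 0],
    [0, 0, 0],
    [0, 0, 0],
    [0, 0, 0]
  ],
  "travel": [
    [0, 0, -0.1],
    [0, 0, -0.04],
    [0, 0, -0.04],
    [0, 0, -0.04],
    [0, 0, 0],
    [0, 0, 0]
  ],
  "grip": [0.9, 0.9, 0.9, 0.9, 0.9, 0.9]
}}

```text
time_s: 8.4
ee_pos: [0.4478, -0.2689, -0.0043]
eef_rot: [-1.571, 0.0, -1.568]
force: [0.3, 0.8, 0.2]
grip_width: 0.005
```

Call:
{"api": "play_rows", "payload": {
  "twist": [
    [0, 0, 0],
    [0, 0, 0],
    [0, 0, 0],
    [0, 0, 0]
  ],
  "travel": [
    [0, 0, -0.06],
    [0, 0, -0.04],
    [0, 0, 0],
    [0, 0, 0]
  ],
  "grip": [0.9, 0.9, 0.9, 0.9]
}}

```text
time_s: 8.8
ee_pos: [0.4478, -0.2689, -0.0093]
eef_rot: [-1.571, 0.0, -1.568]
force: [-0.3, 0.3, -1.2]
grip_width: 0.0049
```

Call:
{"api": "play_rows", "payload": {
  "twist": [
    [0, 0, 0],
    [0, 0, 0],
    [0, 0, 0],
    [0, 0, 0],
    [0, 0, 0]
  ],
  "travel": [
    [0, 0, -0.06],
    [0, 0, -0.04],
    [0, 0, -0.04],
    [0, 0, 0],
    [0, 0, 0]
  ],
  "grip": [0.9, 0.9, 0.9, 0.9, 0.9]
}}

```text
time_s: 9.3
ee_pos: [0.4478, -0.2689, -0.0159]
eef_rot: [-1.571, -0.0, -1.568]
force: [-2.9, 2.2, 7.4]
grip_width: 0.0048
```

Call:
{"api": "play_rows", "payload": {
  "twist": [
    [0, 0, 0],
    [0, 0, 0],
    [0, 0, 0],
    [0, 0, 0],
    [0, 0, 0]
  ],
  "travel": [
    [0, 0, -0.03],
    [0, 0, -0.03],
    [0, 0, -0.03],
    [0, 0, 0],
    [0, 0, 0]
  ],
  "grip": [0.9, 0.9, 0.9, 0.9, 0.9]
}}

```text
time_s: 9.8
ee_pos: [0.448, -0.2691, -0.0164]
eef_rot: [-1.571, -0.001, -1.568]
force: [-25.3, 16.4, 70.3]
grip_width: 0.0049
```

The table contact came at TCP z ≈ -0.0158, so the fingertips are really about 24 mm higher than stated, which matches the pictures. I'll subtract 24 mm from every height I command. Now backing off to grasp the dial.

Call:
{"api": "play_rows", "payload": {
  "twist": [
    [0, 0, 0],
    [0, 0, 0],
    [0, 0, 0],
    [0, 0, 0],
    [0, 0, 0],
    [0, 0, 0],
    [0, 0, 0],
    [0, 0, 0],
    [0, 0, 0]
  ],
  "travel": [
    [0, 0, 0.4],
    [0, 0, 0.9],
    [0, 0, 0.9],
    [0, 0, 0.8],
    [0, 0, 0],
    [0, -0.85, 0],
    [0, -0.85, 0],
    [0, 0, 0],
    [0, 0, 0]
  ],
  "grip": [0.9, 0.9, -1, -1, -1, -1, -1, -1, -1]
}}

```text
time_s: 10.7
ee_pos: [0.4473, -0.354, 0.1279]
eef_rot: [-1.572, 0.001, -1.569]
force: [-0.3, -0.3, -0.1]
grip_width: 0.0576
```

Call:
{"api": "play_rows", "payload": {
  "twist": [
    [0, 0, 0],
    [0, 0, 0],
    [0, 0, 0],
    [0, 0, 0],
    [0, 0, 0],
    [0, 0, 0]
  ],
  "travel": [
    [0, 0, 0],
    [0, 0, 0],
    [0, 0, 0],
    [0, 0, -0.6],
    [0, 0, -0.6],
    [0, 0, -0.12]
  ],
  "grip": [-1, -1, -1, -1, -1, -1]
}}

```text
time_s: 11.3
ee_pos: [0.4468, -0.3524, 0.0605]
eef_rot: [-1.574, 0.003, -1.568]
force: [-0.4, 0.0, 0.0]
grip_width: 0.0939
```

Run:
```python
from h import *
o=ctrl.get_obs();print(o["ee_pos"],o["grip_width"],o["force"])
p=ctrl.camera("scene");save(p,"s6.png",(310,200,410,300),6)
```

```text
[ 0.4467808  -0.35243793  0.06045861] 0.09391285222808467 [-0.35811743  0.03637315  0.04601782]
```

View pics/s6.png

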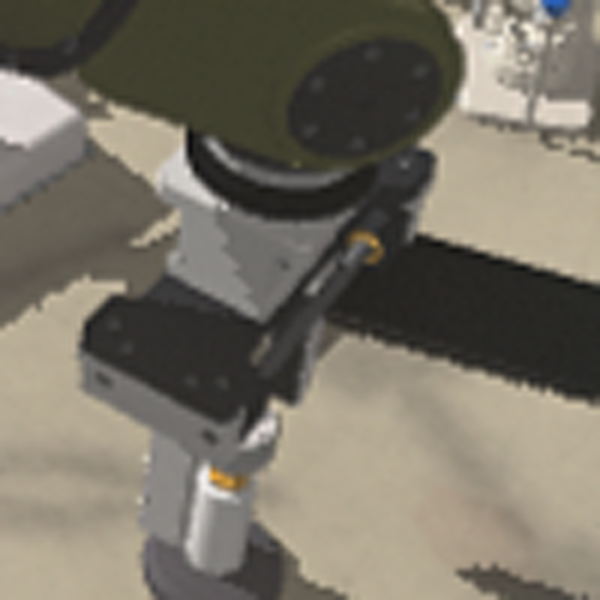

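Call:
{"api": "play_rows", "payload": {
  "twist": [
    [0, 0, 0],
    [0, 0, 0],
    [0, 0, 0],
    [0, 0, 0],
    [0, 0, 0],
    [0, 0, 0],
    [0, 0, 0],
    [0, 0, 0]
  ],
  "travel": [
    [0, 0, 0],
    [0, 0, 0],
    [0, 0, 0],
    [0, 0, 0],
    [0, 0, 0],
    [0, 0, 0],
    [0, 0, 0],
    [0, 0, 0]
  ],
  "grip": [0.9, 0.9, 0.9, 0.9, 0.9, 0.9, 0.9, 0.9],
  "force": 20
}}

```text
time_s: 12.15
ee_pos: [0.4487, -0.354, 0.0636]
eef_rot: [-1.569, -0.001, -1.568]
force: [5.4, 0.3, -2.0]
grip_width: 0.0356
```

Call:
{"api": "play_rows", "payload": {
  "twist": [
    [0, 0, 0],
    [0, 0, 0],
    [0, 0, 0],
    [0, 0, 0],
    [0, 0, 0],
    [0, 0, 0],
    [0, 0, 0],
    [0, 0, 0],
    [0, 0, 0]
  ],
  "travel": [
    [0, 0, 0.2],
    [0, 0, 0.3],
    [0, 0, 0.4],
    [0, 0, 0.5],
    [0, 0, 0.6],
    [0, 0, 0.7],
    [0, 0, 0.7],
    [0, 0, 0.4],
    [0, 0, 0]
  ],
  "grip": [0.9, 0.9, 0.9, 0.9, 0.9, 0.9, 0.9, 0.9, 0.9]
}}

```text
time_s: 13.05
ee_pos: [0.4484, -0.3544, 0.2559]
eef_rot: [-1.567, -0.003, -1.568]
force: [0.9, 0.1, -1.3]
grip_width: 0.0355
```

Run:
```python
from h import *
o=ctrl.get_obs();print(o["ee_pos"],o["grip_width"],o["force"])
p=ctrl.camera("scene");save(p,"s7.png",(310,140,430,300),5);q=ctrl.camera("top");save(q,"t7.png",(320,140,420,250),5)
```

```text
[ 0.44844345 -0.35443071  0.25592116] 0.03547036428871637 [ 0.90921436  0.10560143 -1.26171997]
```

View pics/s7.png

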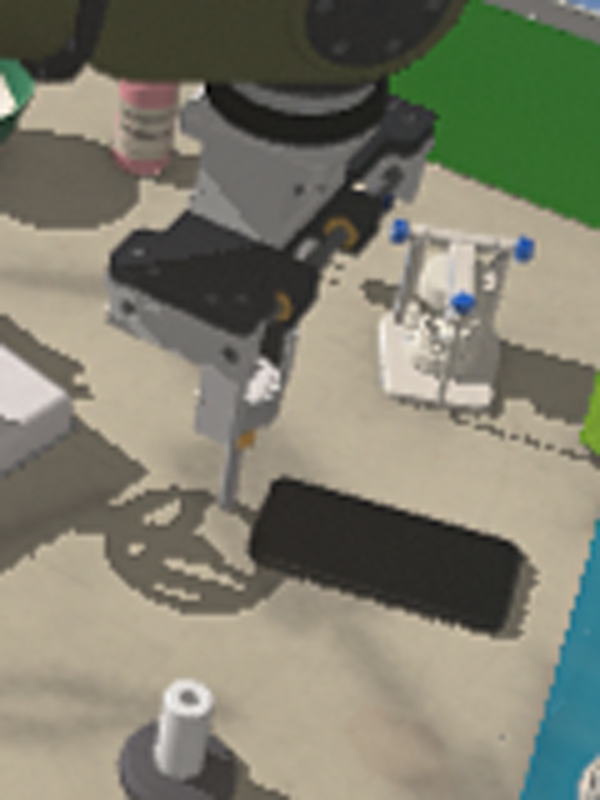

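View pics/t7.png

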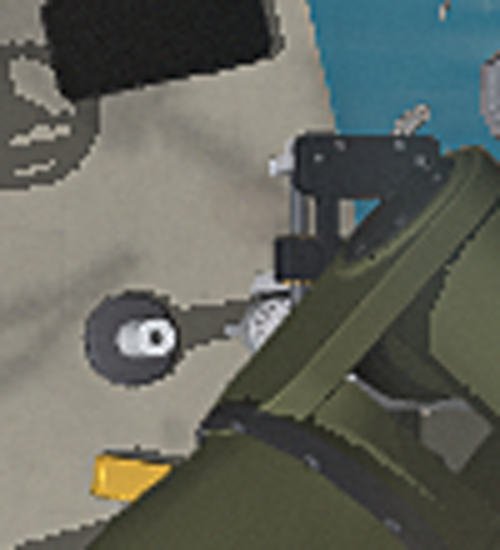

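Run:
```python
from h import *
p=ctrl.camera("scene");q=ctrl.camera("top")
print("bore S",ray(p,uv:=np.array((190,697))/5+(310,140)-.5,.066),"T",ray(q,np.array((157,338))/5+(320,140)-.5,.066))
e=ctrl.get_obs()["ee_pos"]
for z in(.19,.2,.2084,.22): print(z,((proj(p,[e[0],e[1],z])[0]-(310,140)+.5)*5).round(),((proj(q,[e[0],e[1],z])[0]-(320,140)+.5)*5).round())
save(p,"s8.png",(340,200,380,255),14)
```

```text
bore S [ 0.44981491 -0.35328845  0.066     ] T [ 0.44881518 -0.35453681  0.066     ]
0.19 [217. 537.] [217. 335.]
0.2 [219. 523.] [223. 334.]
0.2084 [221. 511.] [228. 334.]
0.22 [224. 495.] [234. 333.]
```

View pics/s8.png

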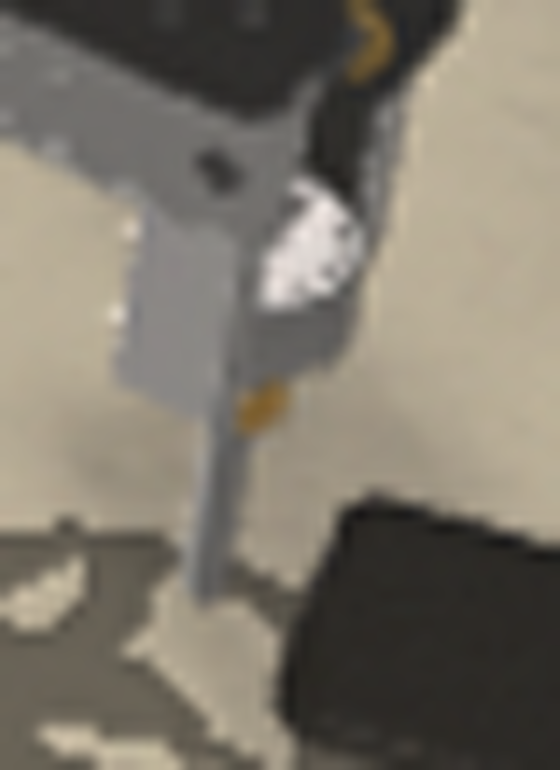

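The thermometer is held upright: the stem tip projects within 1 px of (0.448, -0.354, 0.208), so tip z = TCP − 0.0476. I'll take the route in front of the handle to the port.

Call:
{"api": "play_rows", "payload": {
  "twist": [
    [0, 0, 0],
    [0, 0, 0],
    [0, 0, 0],
    [0, 0, 0],
    [0, 0, 0],
    [0, 0, 0],
    [0, 0, 0],
    [0, 0, 0],
    [0, 0, 0],
    [0, 0, 0],
    [0, 0, 0],
    [0, 0, 0]
  ],
  "travel": [
    [0, 0.4, 0.2],
    [0, 0.8, 0.2],
    [0, 0.9, 0],
    [0, 0.9, 0],
    [0, 0.9, 0],
    [0, 0.9, 0],
    [0, 0.9, 0],
    [0, 0.9, 0],
    [0, 0.9, 0],
    [0, 0.9, 0],
    [0, 0.6, 0],
    [0, 0.27, 0]
  ],
  "grip": [0.9, 0.9, 0.9, 0.9, 0.9, 0.9, 0.9, 0.9, 0.9, 0.9, 0.9, 0.9]
}}

```text
time_s: 14.45
ee_pos: [0.4472, 0.1116, 0.2721]
eef_rot: [-1.573, -0.0, -1.566]
force: [0.4, -1.0, -0.5]
grip_width: 0.0358
```

Call:
{"api": "play_rows", "payload": {
  "twist": [
    [0, 0, 0],
    [0, 0, 0],
    [0, 0, 0],
    [0, 0, 0],
    [0, 0, 0],
    [0, 0, 0]
  ],
  "travel": [
    [0.4, 0, 0],
    [0.6, 0, 0],
    [0.6, 0, 0],
    [0.34, 0, 0],
    [0, 0, 0],
    [0, 0, 0]
  ],
  "grip": [0.9, 0.9, 0.9, 0.9, 0.9, 0.9]
}}

```text
time_s: 15.05
ee_pos: [0.5444, 0.109, 0.2723]
eef_rot: [-1.572, -0.0, -1.569]
force: [-0.0, 0.8, 0.5]
grip_width: 0.0356
```

Run:
```python
from h import *
o=ctrl.get_obs();e=o["ee_pos"];print(e,o["eef_rot"],o["grip_width"],o["force"])
p=ctrl.camera("scene");q=ctrl.camera("top")
tip=e-[0,0,.0476]
print(proj(p,[tip,[.5452,.1096,.155]]),proj(q,[tip,[.5452,.1096,.155]]))
save(p,"s9.png",(200,110,300,200),7);save(q,"t9.png",(170,115,303,215),6)
```

```text
[0.54438066 0.10901137 0.27232814] [-1.57248750e+00 -2.90492003e-04 -1.56874263e+00] 0.03555140113148648 [-0.00185288  0.83050109  0.50537309]
[[234.64071854 151.13205333]
 [235.55404247 169.35994453]] [[204.37026058 167.45311299]
 [206.35711884 170.22831088]]
```

View pics/s9.png

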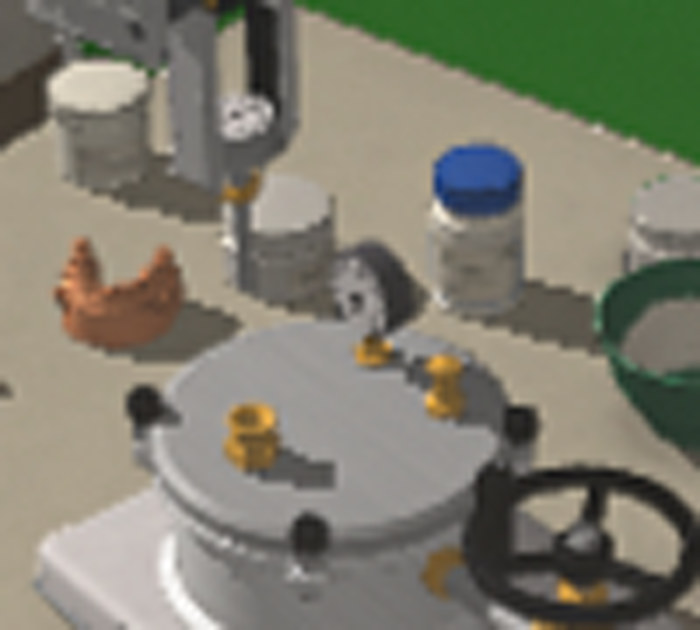

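View pics/t9.png

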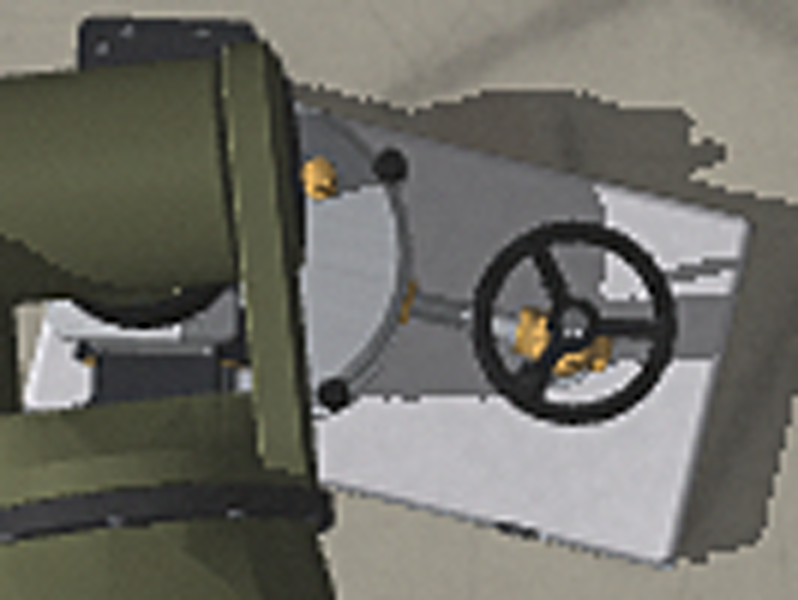

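Call:
{"api": "play_rows", "payload": {
  "twist": [
    [0, 0, 0],
    [0, 0, 0],
    [0, 0, 0],
    [0, 0, 0],
    [0, 0, 0]
  ],
  "travel": [
    [0.02, 0.01, -0.5],
    [0, 0, -0.5],
    [0, 0, -0.24],
    [0, 0, 0],
    [0, 0, 0]
  ],
  "grip": [0.9, 0.9, 0.9, 0.9, 0.9]
}}

```text
time_s: 15.65
ee_pos: [0.546, 0.1102, 0.2124]
eef_rot: [-1.57, 0.0, -1.568]
force: [0.5, 1.0, 0.2]
grip_width: 0.0354
```

Run:
```python
from h import *
o=ctrl.get_obs();e=o["ee_pos"];print(e,o["eef_rot"],o["grip_width"],o["force"])
p=ctrl.camera("scene")
save(p,"s10.png",(215,130,265,180),14)
```

```text
[0.54598427 0.11015096 0.21242314] [-1.56954678e+00  1.83647966e-04 -1.56808245e+00] 0.0353639010818214 [0.50516343 0.95154625 0.24896974]
```

View pics/s10.png

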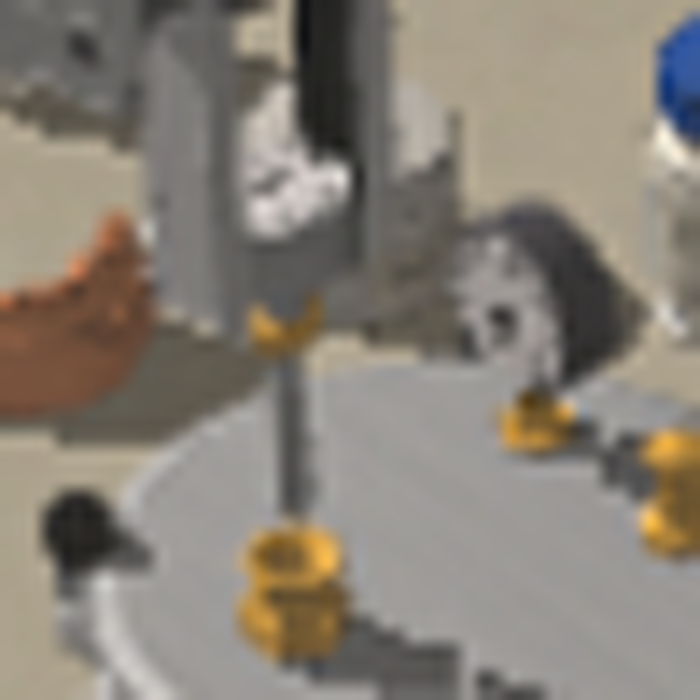

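Call:
{"api": "play_rows", "payload": {
  "twist": [
    [0, 0, 0],
    [0, 0, 0],
    [0, 0, 0],
    [0, 0, 0],
    [0, 0, 0],
    [0, 0, 0]
  ],
  "travel": [
    [-0.01, 0, -0.1],
    [0, 0, -0.1],
    [0, 0, -0.1],
    [0, 0, -0.1],
    [0, 0, -0.1],
    [0, 0, 0]
  ],
  "grip": [0.9, 0.9, 0.9, 0.9, 0.9, 0.9]
}}

```text
time_s: 16.3
ee_pos: [0.545, 0.1101, 0.1853]
eef_rot: [-1.572, -0.0, -1.568]
force: [-0.7, 0.1, -1.8]
grip_width: 0.0355
```

In the bore without resistance, so I'll keep going.

Call:
{"api": "play_rows", "payload": {
  "twist": [
    [0, 0, 0],
    [0, 0, 0],
    [0, 0, 0],
    [0, 0, 0],
    [0, 0, 0],
    [0, 0, 0]
  ],
  "travel": [
    [0, 0, -0.15],
    [0, 0, -0.15],
    [0, 0, -0.12],
    [0, 0, -0.08],
    [0, 0, -0.06],
    [0, 0, 0]
  ],
  "grip": [0.9, 0.9, 0.9, 0.9, 0.9, 0.9]
}}

```text
time_s: 16.9
ee_pos: [0.5453, 0.1101, 0.1579]
eef_rot: [-1.571, -0.0, -1.568]
force: [-0.2, 0.2, -1.6]
grip_width: 0.0359
```

Run:
```python
from h import *
o=ctrl.get_obs();e=o["ee_pos"];print(e,o["eef_rot"],o["grip_width"],o["force"])
p=ctrl.camera("scene")
save(p,"s11.png",(215,130,265,180),14)
```

```text
[0.54525896 0.11008775 0.15787713] [-1.57120225e+00 -3.76422588e-05 -1.56815837e+00] 0.035933384539992466 [-0.17732981  0.23576645 -1.6369527 ]
```

View pics/s11.png

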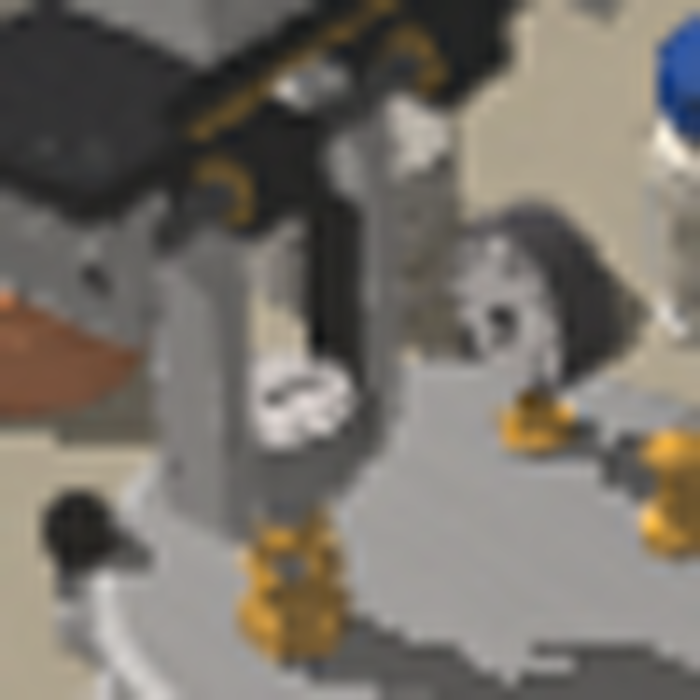

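Call:
{"api": "play_rows", "payload": {
  "twist": [
    [0, 0, 0],
    [0, 0, 0],
    [0, 0, 0],
    [0, 0, 0],
    [0, 0, 0]
  ],
  "travel": [
    [0, 0, -0.04],
    [0, 0, -0.04],
    [0, 0, -0.03],
    [0, 0, 0],
    [0, 0, 0]
  ],
  "grip": [0.9, 0.9, 0.9, 0.9, 0.9]
}}

```text
time_s: 17.45
ee_pos: [0.5454, 0.1101, 0.1528]
eef_rot: [-1.571, 0.0, -1.568]
force: [1.2, 0.2, -1.1]
grip_width: 0.0352
```

Call:
{"api": "play_rows", "payload": {
  "twist": [
    [0, 0, 0],
    [0, 0, 0],
    [0, 0, 0],
    [0, 0, 0]
  ],
  "travel": [
    [0, 0, -0.02],
    [0, 0, -0.02],
    [0, 0, 0],
    [0, 0, 0]
  ],
  "grip": [0.9, 0.9, 0.9, 0.9]
}}

```text
time_s: 17.85
ee_pos: [0.5457, 0.1102, 0.1522]
eef_rot: [-1.569, 0.0, -1.568]
force: [-4.3, -0.3, 12.6]
grip_width: 0.0356
```

Call:
{"api": "play_rows", "payload": {
  "twist": [
    [0, 0, 0],
    [0, 0, 0],
    [0, 0, 0],
    [0, 0, 0],
    [0, 0, 0],
    [0, 0, 0],
    [0, 0, 0]
  ],
  "travel": [
    [0, 0, 0.02],
    [0, 0, 0],
    [0, 0, 0],
    [0, 0, 0],
    [0, 0, 0],
    [0, 0, 0],
    [0, 0, 0]
  ],
  "grip": [-0.3, -0.3, -0.3, -0.3, -0.3, -0.3, -0.3]
}}

```text
time_s: 18.55
ee_pos: [0.5453, 0.1101, 0.1517]
eef_rot: [-1.571, -0.0, -1.568]
force: [0.6, -0.4, -0.2]
grip_width: 0.0609
```

Call:
{"api": "play_rows", "payload": {
  "twist": [
    [0, 0, 0],
    [0, 0, 0],
    [0, 0, 0],
    [0, 0, 0],
    [0, 0, 0],
    [0, 0, 0],
    [0, 0, 0],
    [0, 0, 0]
  ],
  "travel": [
    [0, 0, 0.3],
    [0, 0, 0.6],
    [0, 0, 0.8],
    [0, 0, 0.5],
    [-0.7, 0, 0],
    [-0.8, 0, 0],
    [-0.5, -0.5, 0],
    [0, 0, 0]
  ],
  "grip": [-0.3, -0.3, -0.3, -0.3, -0.3, -0.3, -0.3, -0.3]
}}

```text
time_s: 19.35
ee_pos: [0.4435, 0.0839, 0.2625]
eef_rot: [-1.569, -0.0, -1.568]
force: [-0.3, -0.2, -0.2]
grip_width: 0.0611
```

Run:
```python
from h import *
o=ctrl.get_obs();e=o["ee_pos"];print(e,o["eef_rot"],o["grip_width"],o["force"])
p=ctrl.camera("scene")
save(p,"s12.png",(205,130,305,210),7)
q=ctrl.camera("top");save(q,"t12.png",(170,115,303,215),6)
```

```text
[0.44345395 0.08394864 0.26248721] [-1.56948780e+00 -1.93090762e-04 -1.56848103e+00] 0.061052701669019264 [-0.31616993 -0.24939714 -0.23716146]
```

View pics/s12.png

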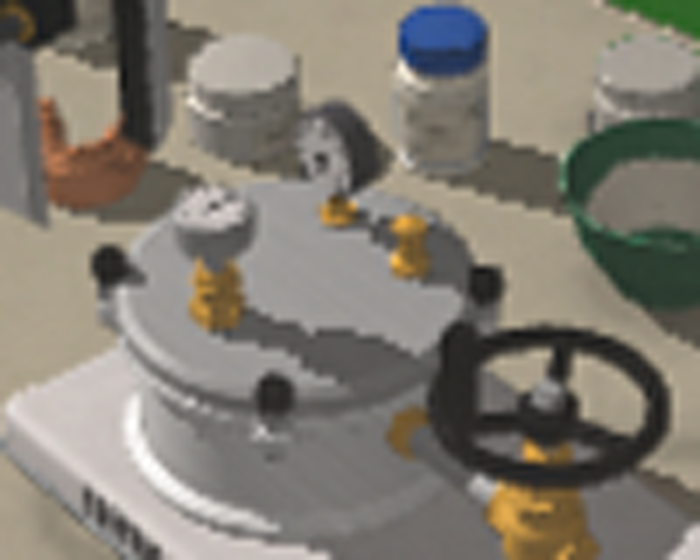

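View pics/t12.png

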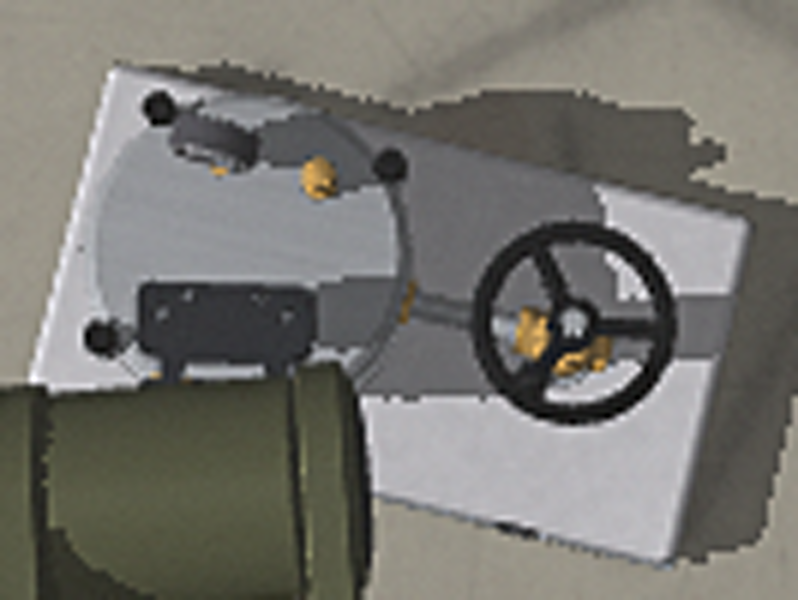

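Run:
```python
from h import *
import pickle
S,T=pickle.load(open("st0.pkl","rb"))
v=np.load("unit.npy");hub=np.array([.5527,-.0661])
for a in((165,190),(168,200),(162,190)):
    P=ray(S,np.array(a)/16+(260,165)-.5,.218)[:2];d=P-hub;print(P,np.hypot(*d),np.degrees(np.arctan2(d[1],d[0])-v[2])%360)
# spoke direction in top view
for a in((180,425),(195,135),(455,292)):
    P=ray(T,np.array(a)/12+(243,145)-.5,.166)[:2];d=P-hub;print("spoke",np.hypot(*d),np.degrees(np.arctan2(d[1],d[0])-v[2])%360)
for th in(145,150,155):
    a=np.radians(th)+v[2];print(th,hub+.04*np.array([np.cos(a),np.sin(a)]))
c=[(hub[0]+.04*np.cos(np.radians(th)+v[2])+.0085*np.cos(b),hub[1]+.04*np.sin(np.radians(th)+v[2])+.0085*np.sin(b),z) for th in(152,) for z in(.174,.218) for b in np.arange(0,6.28,.4)]
save(S,"s13.png",(260,165,305,205),16,proj(S,c));save(T,"t13.png",(243,145,290,190),12,proj(T,c))
```

```text
[ 0.51796037 -0.04376779] 0.04129853914128706 159.64849230457003
[ 0.51600857 -0.04590843] 0.041880309046055275 163.55891331065186
[ 0.51763637 -0.04334798] 0.04179847557830544 159.4045798418781
spoke 0.04012009959091436 159.07074917856684
spoke 0.04399569520135845 39.4154177172074
spoke 0.045776969836116795 284.45248124082525
145 [ 0.52561635 -0.03666404]
150 [ 0.5231539  -0.03913655]
155 [ 0.52091631 -0.04181427]
```

View pics/s13.png

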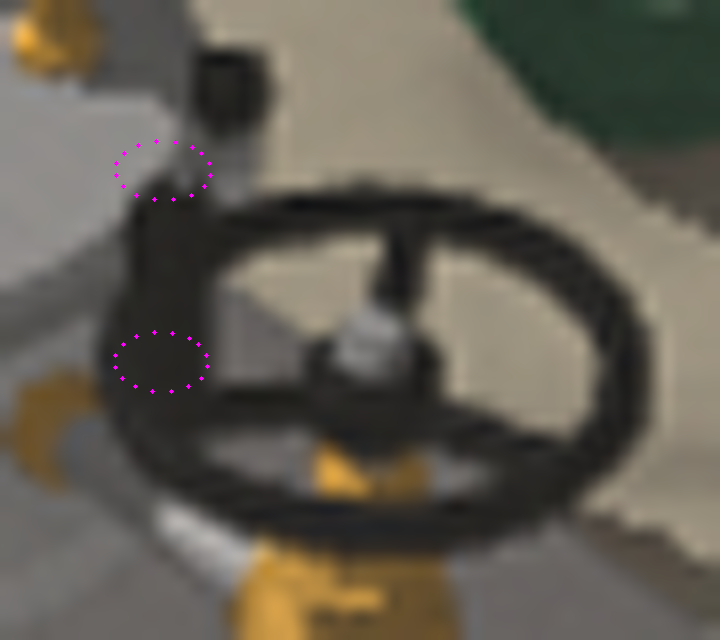

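View pics/t13.png

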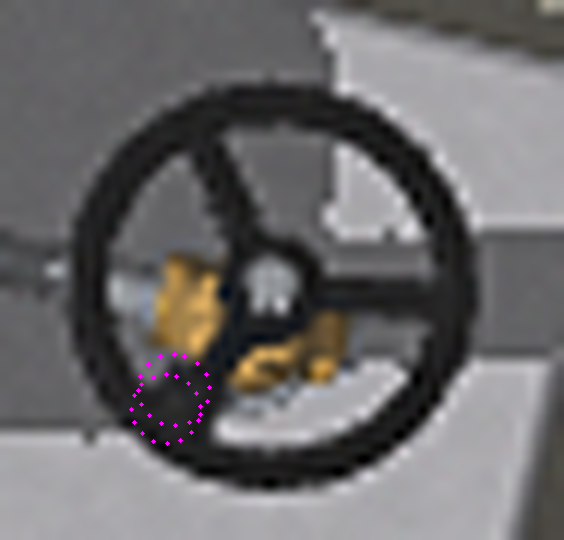

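The thermometer is seated upright at scene (236,168), with its collar on the rim. The handle sits on a spoke at ≈160°, i.e. world (0.519, -0.045). Moving over it.

Call:
{"api": "play_rows", "payload": {
  "twist": [
    [0, 0, 0],
    [0, 0, 0],
    [0, 0, 0],
    [0, 0, 0],
    [0, 0, 0],
    [0, 0, 0]
  ],
  "travel": [
    [0.2, -0.5, 0],
    [0.5, -0.7, 0],
    [0.5, -0.7, 0],
    [0.3, -0.7, 0],
    [0, 0, -0.5],
    [0, 0, 0]
  ],
  "grip": [-0.3, -0.3, -0.3, -0.3, -0.3, -0.3]
}}

```text
time_s: 20.05
ee_pos: [0.52, -0.0453, 0.2335]
eef_rot: [-1.576, 0.001, -1.569]
force: [0.3, 1.0, -0.3]
grip_width: 0.0611
```

Run:
```python
from h import *
o=ctrl.get_obs();e=o["ee_pos"];print(e,o["eef_rot"],o["grip_width"],o["force"])
p=ctrl.camera("scene")
save(p,"s14.png",(235,130,325,210),8)
```

```text
[ 0.52002941 -0.04525775  0.23345381] [-1.57627515e+00  9.84535746e-04 -1.56947988e+00] 0.06105369459277765 [ 0.26136192  0.98112257 -0.26844499]
```

View pics/s14.png

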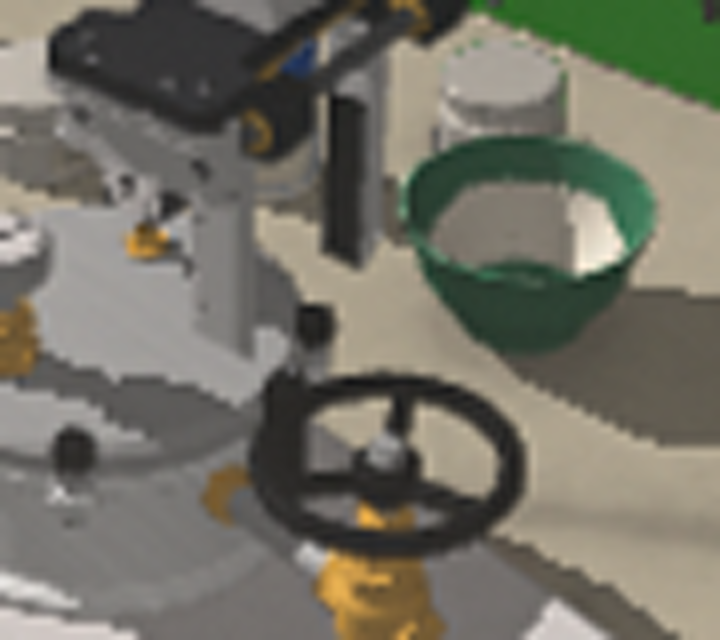

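Call:
{"api": "play_rows", "payload": {
  "twist": [
    [0, 0, 0],
    [0, 0, 0],
    [0, 0, 0],
    [0, 0, 0],
    [0, 0, 0]
  ],
  "travel": [
    [0, 0, -0.4],
    [0, 0, -0.4],
    [0, 0, -0.3],
    [0, 0, -0.2],
    [0, 0, 0]
  ],
  "grip": [-0.3, -0.3, -0.3, -0.3, -0.3]
}}

```text
time_s: 20.6
ee_pos: [0.5203, -0.0443, 0.1715]
eef_rot: [-1.572, 0.0, -1.567]
force: [0.3, 0.1, 0.6]
grip_width: 0.0613
```

Run:
```python
from h import *
o=ctrl.get_obs();e=o["ee_pos"];print(e,o["eef_rot"],o["grip_width"],o["force"])
p=ctrl.camera("scene")
save(p,"s15.png",(235,130,325,210),8)
```

```text
[ 0.52028392 -0.04428798  0.17147934] [-1.57174743e+00  1.86236970e-04 -1.56727946e+00] 0.06129219261516004 [0.25769062 0.10710777 0.6086125 ]
```

View pics/s15.png

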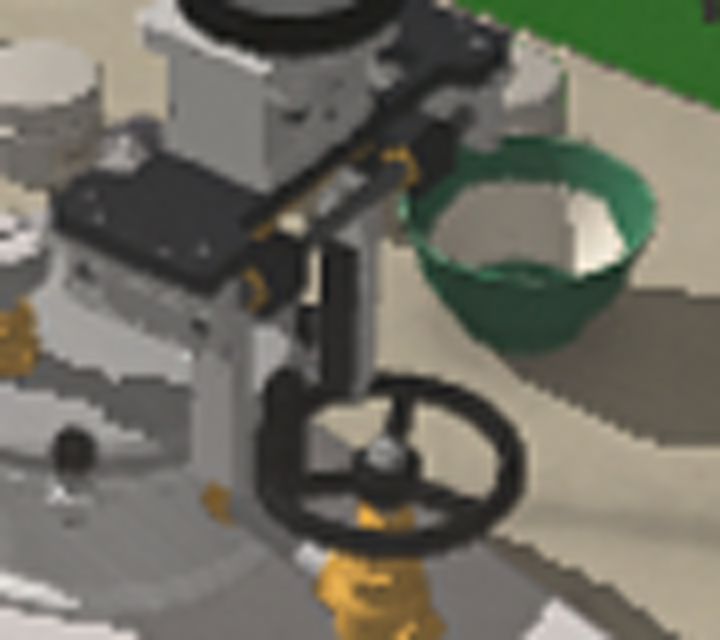

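Call:
{"api": "play_rows", "payload": {
  "twist": [
    [0, 0, 0],
    [0, 0, 0],
    [0, 0, 0],
    [0, 0, 0],
    [0, 0, 0],
    [0, 0, 0],
    [0, 0, 0],
    [0, 0, 0]
  ],
  "travel": [
    [0, 0, -0.03],
    [0, 0, 0],
    [0, 0, 0],
    [0, 0, 0],
    [0, 0, 0],
    [0, 0, 0],
    [0, 0, 0],
    [0, 0, 0]
  ],
  "grip": [0.95, 0.95, 0.95, 0.95, 0.95, 0.95, 0.95, 0.95],
  "force": 30
}}

```text
time_s: 21.45
ee_pos: [0.5207, -0.0451, 0.1703]
eef_rot: [-1.57, -0.0, -1.568]
force: [5.4, -1.1, -3.0]
grip_width: 0.0161
```

Run:
```python
from h import *
o=ctrl.get_obs();e=o["ee_pos"];print(e,o["eef_rot"],o["grip_width"],o["force"])
p=ctrl.camera("scene")
save(p,"s16.png",(235,130,325,210),8)
v=np.load("unit.npy");hub=np.array([.5527,-.0661]);d=e[:2]-hub
print(np.hypot(*d),np.degrees(np.arctan2(d[1],d[0])-v[2]))
```

```text
[ 0.52069049 -0.04509813  0.17027751] [-1.56987299e+00 -3.12012995e-04 -1.56829903e+00] 0.01606793107052822 [ 5.44983042 -1.0797844  -2.99997262]
0.03828429538047573 159.11381270518902
```

View pics/s16.png

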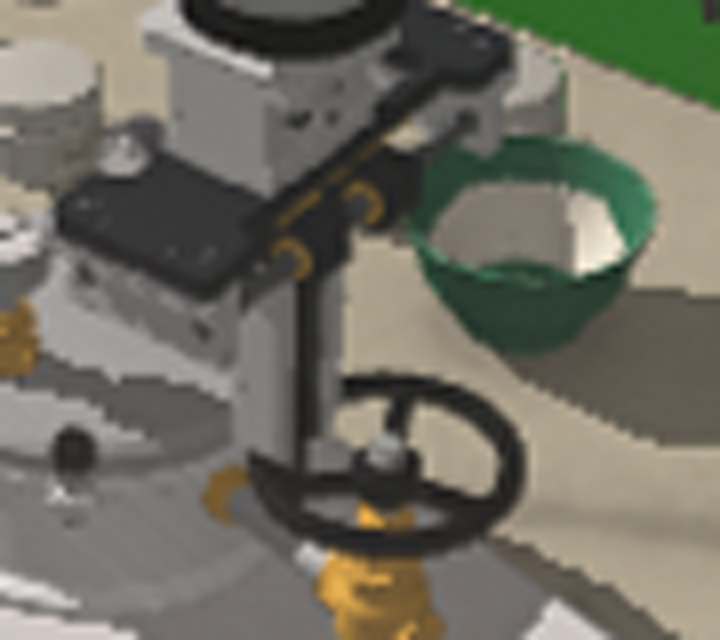

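```bash
cat > arc.py <<'E'
import sys,numpy as np,json
# arc.py hx hy r startx starty phi0 dphi n zfrac
hx,hy,r,sx,sy,p0,dp,n,z=map(float,sys.argv[1:])
c=np.array([sx,sy]);out=[]
for i in range(1,int(n)+1):
    a=np.radians(p0+dp*i);t=np.array([hx,hy])+r*np.array([np.cos(a),np.sin(a)])
    d=np.round((t-c)/.05,2);c=c+d*.05;out.append([float(d[0]),float(d[1]),z])
print(json.dumps(out),"end",c)
E
python3 arc.py .5527 -.0661 .04 .520 -.045 147.6 -10 12 -.001
```

```text
[[0.06, 0.12, -0.001], [0.11, 0.09, -0.001], [0.11, 0.08, -0.001], [0.13, 0.05, -0.001], [0.14, 0.03, -0.001], [0.14, 0.01, -0.001], [0.14, -0.02, -0.001], [0.13, -0.04, -0.001], [0.12, -0.07, -0.001], [0.11, -0.08, -0.001], [0.1, -0.1, -0.001], [0.07, -0.12, -0.001]] end [ 0.588  -0.0475]
```

Call:
{"api": "play_rows", "payload": {
  "twist": [
    [0, 0, 0],
    [0, 0, 0],
    [0, 0, 0],
    [0, 0, 0],
    [0, 0, 0]
  ],
  "travel": [
    [0.06, 0.12, 0],
    [0.11, 0.09, 0],
    [0.11, 0.08, 0],
    [0.13, 0.05, 0],
    [0, 0, 0]
  ],
  "grip": [0.95, 0.95, 0.95, 0.95, 0.95]
}}

```text
time_s: 22.0
ee_pos: [0.5411, -0.0284, 0.17]
eef_rot: [-1.571, -0.001, -1.568]
force: [2.1, -4.2, -0.8]
grip_width: 0.0157
```

```bash
cat > st.py <<'E'
from h import *
o=ctrl.get_obs();e=o["ee_pos"];print(o["time_s"],e.round(4),o["eef_rot"].round(3),o["grip_width"],o["force"].round(1))
v=np.load("unit.npy");hub=np.array([.5527,-.0661]);d=e[:2]-hub
print("r",np.hypot(*d),"world phi",np.degrees(np.arctan2(d[1],d[0])),"unit",np.degrees(np.arctan2(d[1],d[0])-v[2]))
E
python3 st.py
python3 - <<'E'
from h import *
p=ctrl.camera("scene");save(p,"s17.png",(235,130,325,210),8)
E
```

```text
22.0 [ 0.5411 -0.0284  0.17  ] [-1.571e+00 -1.000e-03 -1.568e+00] 0.01568134588129738 [ 2.1 -4.2 -0.8]
r 0.03948381641727883 world phi 107.14827218549398 unit 119.53150671655698
```

View pics/s17.png

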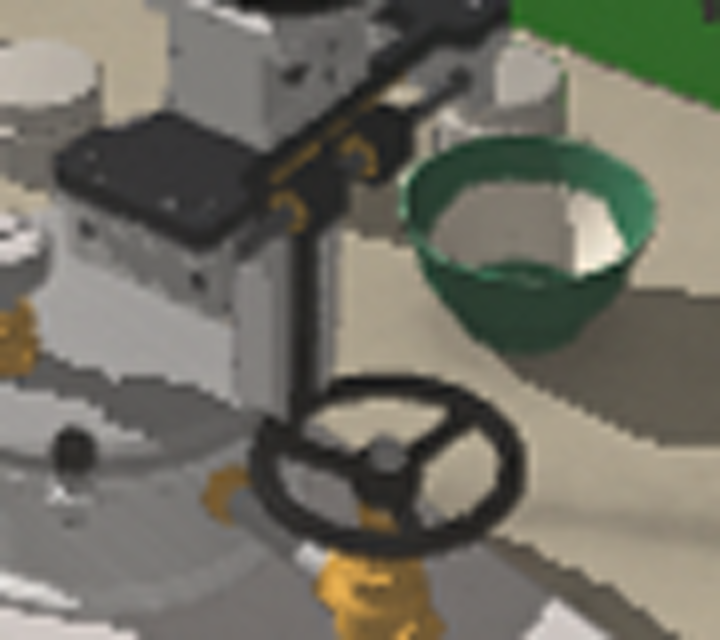

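Call:
{"api": "play_rows", "payload": {
  "twist": [
    [0, 0, 0],
    [0, 0, 0],
    [0, 0, 0],
    [0, 0, 0],
    [0, 0, 0],
    [0, 0, 0],
    [0, 0, 0],
    [0, 0, 0]
  ],
  "travel": [
    [0.14, 0.03, -0.001],
    [0.14, 0.01, -0.001],
    [0.14, -0.02, -0.001],
    [0.13, -0.04, -0.001],
    [0.12, -0.07, -0.001],
    [0.11, -0.08, -0.001],
    [0.1, -0.1, -0.001],
    [0.07, -0.12, -0.001]
  ],
  "grip": [0.95, 0.95, 0.95, 0.95, 0.95, 0.95, 0.95, 0.95]
}}

```text
time_s: 22.85
ee_pos: [0.5895, -0.0472, 0.1703]
eef_rot: [-1.568, 0.001, -1.568]
force: [2.8, 5.9, 2.3]
grip_width: 0.0155
```

```bash
python3 st.py; python3 arc.py .5527 -.0661 .04 .588 -.0475 27.6 -5 9 0
```

```text
22.85 [ 0.5895 -0.0472  0.1703] [-1.568e+00  1.000e-03 -1.568e+00] 0.015530782305373051 [2.8 5.9 2.3]
r 0.04139396576949392 world phi 27.10423499171987 unit 39.48746952278286
[[0.03, -0.06, 0.0], [0.03, -0.07, 0.0], [0.01, -0.07, 0.0], [0.02, -0.07, 0.0], [0.0, -0.07, 0.0], [0.0, -0.07, 0.0], [-0.0, -0.07, 0.0], [-0.01, -0.06, 0.0], [-0.02, -0.07, 0.0]] end [ 0.591 -0.078]
```

Call:
{"api": "play_rows", "payload": {
  "twist": [
    [0, 0, 0],
    [0, 0, 0],
    [0, 0, 0],
    [0, 0, 0],
    [0, 0, 0],
    [0, 0, 0],
    [0, 0, 0]
  ],
  "travel": [
    [0.03, -0.06, 0],
    [0.03, -0.07, 0],
    [0.01, -0.07, 0],
    [0.02, -0.07, 0],
    [0, -0.07, 0],
    [0, -0.07, 0],
    [0, 0, 0]
  ],
  "grip": [0.95, 0.95, 0.95, 0.95, 0.95, 0.95, 0.95]
}}

```text
time_s: 23.55
ee_pos: [0.5943, -0.0686, 0.1703]
eef_rot: [-1.567, -0.0, -1.569]
force: [8.3, 1.7, 1.2]
grip_width: 0.0161
```

Call:
{"api": "play_rows", "payload": {
  "twist": [
    [0, 0, 0],
    [0, 0, 0],
    [0, 0, 0],
    [0, 0, 0]
  ],
  "travel": [
    [0, -0.06, 0],
    [-0.01, -0.05, 0],
    [0, 0, 0],
    [0, 0, 0]
  ],
  "grip": [0.95, 0.95, 0.95, 0.95]
}}

```text
time_s: 23.95
ee_pos: [0.5937, -0.0741, 0.1703]
eef_rot: [-1.567, -0.001, -1.568]
force: [6.8, 1.0, 0.6]
grip_width: 0.0157
```

```bash
python3 st.py
```

```text
23.95 [ 0.5937 -0.0741  0.1703] [-1.567e+00 -1.000e-03 -1.568e+00] 0.015738803449930994 [6.8 1.  0.6]
r 0.041792554281902226 world phi -11.016747517259434 unit 1.3664870138035545
```

Call:
{"api": "play_rows", "payload": {
  "twist": [
    [0, 0, 0],
    [0, 0, 0],
    [0, 0, 0],
    [0, 0, 0],
    [0, 0, 0]
  ],
  "travel": [
    [0.02, -0.03, 0],
    [0, -0.03, 0],
    [0, 0, 0],
    [0, 0, 0],
    [0, 0, 0]
  ],
  "grip": [0.95, 0.95, 0.95, 0.95, 0.95]
}}

```text
time_s: 24.45
ee_pos: [0.5938, -0.076, 0.17]
eef_rot: [-1.57, 0.001, -1.568]
force: [2.9, 5.7, 0.9]
grip_width: 0.0158
```

```bash
python3 st.py
```

```text
24.45 [ 0.5938 -0.076   0.17  ] [-1.570e+00  1.000e-03 -1.568e+00] 0.015843622017504215 [2.9 5.7 0.9]
r 0.042290257084141934 world phi -13.550043765510138 unit -1.166809234447148
```

Call:
{"api": "play_rows", "payload": {
  "twist": [
    [0, 0, 0],
    [0, 0, 0],
    [0, 0, 0],
    [0, 0, 0],
    [0, 0, 0]
  ],
  "travel": [
    [-0.01, -0.03, 0],
    [-0.01, -0.03, 0],
    [0, 0, 0],
    [0, 0, 0],
    [0, 0, 0]
  ],
  "grip": [0.95, 0.95, 0.95, 0.95, 0.95]
}}

```text
time_s: 24.95
ee_pos: [0.5933, -0.0777, 0.17]
eef_rot: [-1.569, 0.003, -1.567]
force: [6.9, 14.0, 0.5]
grip_width: 0.0158
```

```bash
python3 st.py
```

```text
24.95 [ 0.5933 -0.0777  0.17  ] [-1.569  0.003 -1.567] 0.015774183159871672 [ 6.9 14.   0.5]
r 0.042249070454533126 world phi -15.885546351583578 unit -3.5023118205205894
```

Call:
{"api": "play_rows", "payload": {
  "twist": [
    [0, 0, 0],
    [0, 0, 0],
    [0, 0, 0],
    [0, 0, 0]
  ],
  "travel": [
    [-0.01, -0.02, 0],
    [0, -0.02, 0],
    [0, 0, 0],
    [0, 0, 0]
  ],
  "grip": [0.95, 0.95, 0.95, 0.95],
  "force": 45
}}

```text
time_s: 25.35
ee_pos: [0.5931, -0.0786, 0.17]
eef_rot: [-1.568, 0.005, -1.567]
force: [8.5, 19.9, 0.0]
grip_width: 0.0156
```

```bash
python3 st.py
python3 - <<'E'
from h import *
p=ctrl.camera("scene");save(p,"s18.png",(235,130,325,210),8)
q=ctrl.camera("top");save(q,"t18.png",(170,115,303,215),6)
E
```

```text
25.35 [ 0.5931 -0.0786  0.17  ] [-1.568  0.005 -1.567] 0.015637379535999515 [ 8.5 19.9  0. ]
r 0.04233289484810635 world phi -17.217613543143624 unit -4.834379012080635
```

View pics/s18.png

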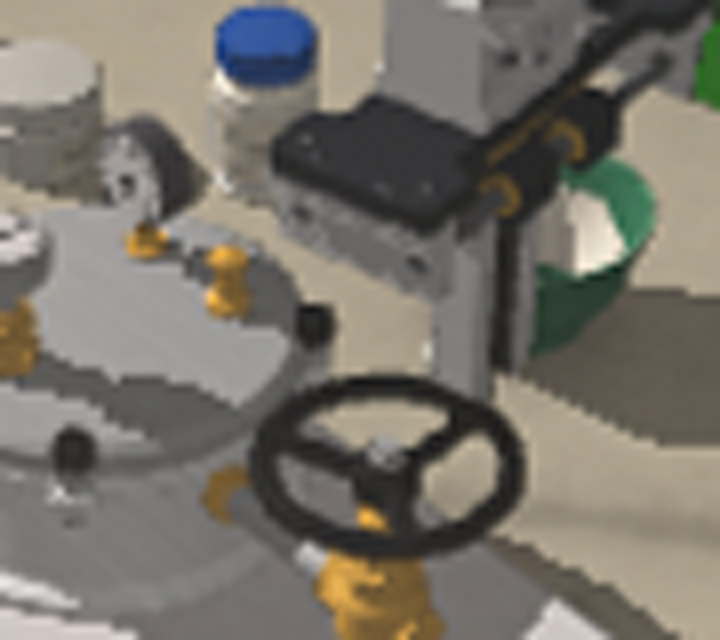

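View pics/t18.png

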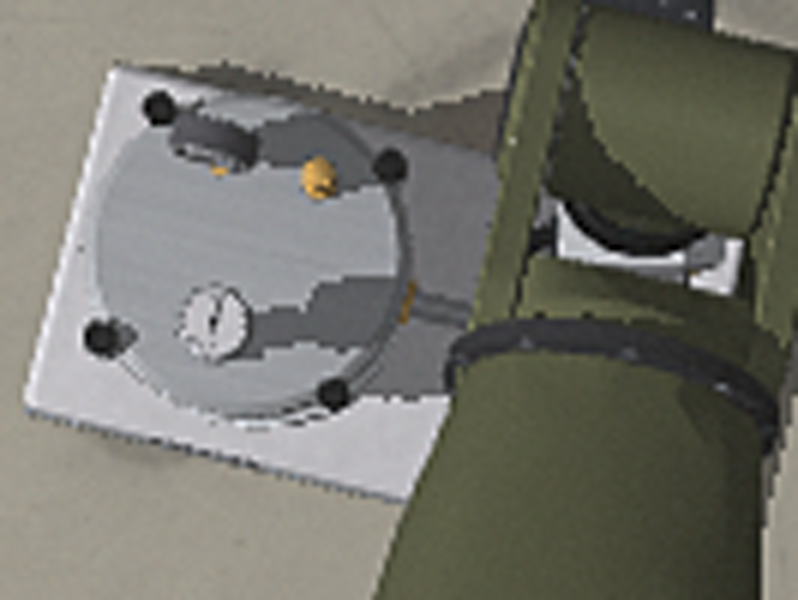

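The stop is confirmed: force rose to 20 N tangentially with barely any motion, and the spokes match the 0° position. A refit from the force-loaded points gives a hub of (0.5545, -0.066) in the robot frame. Now two turns anticlockwise.

```bash
python3 arc.py .5545 -.066 .04 .5915 -.0815 -12.5 15 48 .0012 | sed 's/\], \[/],\n[/g' | awk '{print} NR%12==0{print "--"}'
```

```text
[[0.06, 0.34, 0.0012],
[-0.04, 0.21, 0.0012],
[-0.09, 0.19, 0.0012],
[-0.13, 0.16, 0.0012],
[-0.17, 0.12, 0.0012],
[-0.2, 0.07, 0.0012],
[-0.2, 0.02, 0.0012],
[-0.21, -0.04, 0.0012],
[-0.19, -0.09, 0.0012],
[-0.16, -0.13, 0.0012],
[-0.12, -0.17, 0.0012],
[-0.07, -0.2, 0.0012],
--
[-0.02, -0.2, 0.0012],
[0.04, -0.21, 0.0012],
[0.09, -0.19, 0.0012],
[0.13, -0.16, 0.0012],
[0.17, -0.12, 0.0012],
[0.2, -0.07, 0.0012],
[0.2, -0.02, 0.0012],
[0.21, 0.04, 0.0012],
[0.19, 0.09, 0.0012],
[0.16, 0.13, 0.0012],
[0.12, 0.17, 0.0012],
[0.07, 0.2, 0.0012],
--
[0.02, 0.2, 0.0012],
[-0.04, 0.21, 0.0012],
[-0.09, 0.19, 0.0012],
[-0.13, 0.16, 0.0012],
[-0.17, 0.12, 0.0012],
[-0.2, 0.07, 0.0012],
[-0.2, 0.02, 0.0012],
[-0.21, -0.04, 0.0012],
[-0.19, -0.09, 0.0012],
[-0.16, -0.13, 0.0012],
[-0.12, -0.17, 0.0012],
[-0.07, -0.2, 0.0012],
--
[-0.02, -0.2, 0.0012],
[0.04, -0.21, 0.0012],
[0.09, -0.19, 0.0012],
[0.13, -0.16, 0.0012],
[0.17, -0.12, 0.0012],
[0.2, -0.07, 0.0012],
[0.2, -0.02, 0.0012],
[0.21, 0.04, 0.0012],
[0.19, 0.09, 0.0012],
[0.16, 0.13, 0.0012],
[0.12, 0.17, 0.0012],
[0.07, 0.2, 0.0012]] end [ 0.5935 -0.0745]
--
```

Call:
{"api": "play_rows", "payload": {
  "twist": [
    [0, 0, 0],
    [0, 0, 0],
    [0, 0, 0],
    [0, 0, 0],
    [0, 0, 0],
    [0, 0, 0],
    [0, 0, 0],
    [0, 0, 0],
    [0, 0, 0],
    [0, 0, 0],
    [0, 0, 0],
    [0, 0, 0]
  ],
  "travel": [
    [0.06, 0.34, 0.0012],
    [-0.04, 0.21, 0.0012],
    [-0.09, 0.19, 0.0012],
    [-0.13, 0.16, 0.0012],
    [-0.17, 0.12, 0.0012],
    [-0.2, 0.07, 0.0012],
    [-0.2, 0.02, 0.0012],
    [-0.21, -0.04, 0.0012],
    [-0.19, -0.09, 0.0012],
    [-0.16, -0.13, 0.0012],
    [-0.12, -0.17, 0.0012],
    [-0.07, -0.2, 0.0012]
  ],
  "grip": [0.95, 0.95, 0.95, 0.95, 0.95, 0.95, 0.95, 0.95, 0.95, 0.95, 0.95, 0.95]
}}

```text
time_s: 26.65
ee_pos: [0.5156, -0.0572, 0.1704]
eef_rot: [-1.569, 0.001, -1.568]
force: [10.6, 1.6, -7.6]
grip_width: 0.0155
```

```bash
python3 st.py
python3 - <<'E'
from h import *
p=ctrl.camera("scene");save(p,"s19.png",(235,130,325,210),8)
E
```

```text
26.65 [ 0.5156 -0.0572  0.1704] [-1.569e+00  1.000e-03 -1.568e+00] 0.015510551117044767 [10.6  1.6 -7.6]
r 0.03811080021280182 world phi 166.4620281496534 unit 178.8452626807164
```

View pics/s19.png

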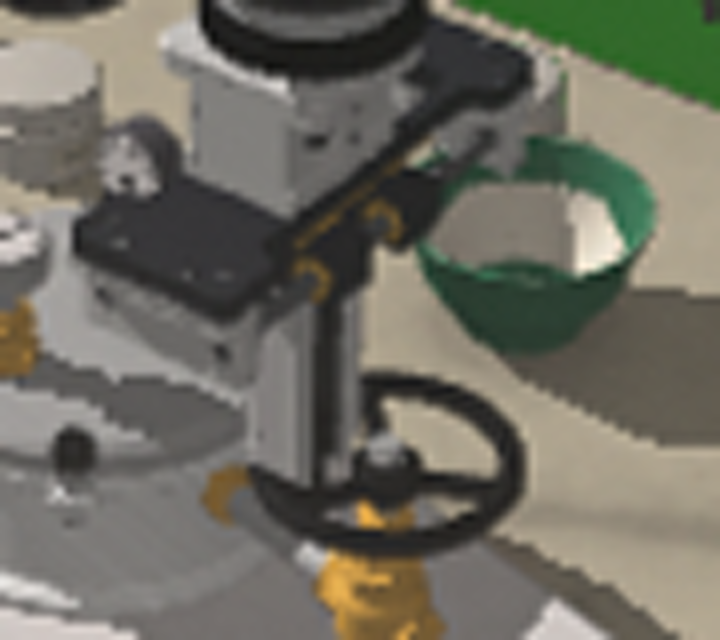

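Call:
{"api": "play_rows", "payload": {
  "twist": [
    [0, 0, 0],
    [0, 0, 0],
    [0, 0, 0],
    [0, 0, 0],
    [0, 0, 0],
    [0, 0, 0],
    [0, 0, 0],
    [0, 0, 0],
    [0, 0, 0],
    [0, 0, 0],
    [0, 0, 0],
    [0, 0, 0]
  ],
  "travel": [
    [-0.01, -0.2, 0],
    [0.04, -0.21, 0],
    [0.09, -0.19, 0],
    [0.13, -0.16, 0],
    [0.17, -0.12, 0],
    [0.2, -0.07, 0],
    [0.2, -0.02, 0],
    [0.21, 0.04, 0],
    [0.19, 0.09, 0],
    [0.16, 0.13, 0],
    [0.12, 0.17, 0],
    [0.07, 0.2, 0]
  ],
  "grip": [0.95, 0.95, 0.95, 0.95, 0.95, 0.95, 0.95, 0.95, 0.95, 0.95, 0.95, 0.95]
}}

```text
time_s: 27.9
ee_pos: [0.595, -0.0742, 0.1708]
eef_rot: [-1.571, -0.001, -1.568]
force: [-8.1, -2.5, 4.8]
grip_width: 0.0153
```

```bash
python3 st.py
python3 - <<'E'
from h import *
p=ctrl.camera("scene");save(p,"s20.png",(235,130,325,210),8)
E
```

```text
27.9 [ 0.595  -0.0742  0.1708] [-1.571e+00 -1.000e-03 -1.568e+00] 0.015255948136862442 [-8.1 -2.5  4.8]
r 0.04304581162098857 world phi -10.87247168881662 unit 1.5107628422463675
```

View pics/s20.png

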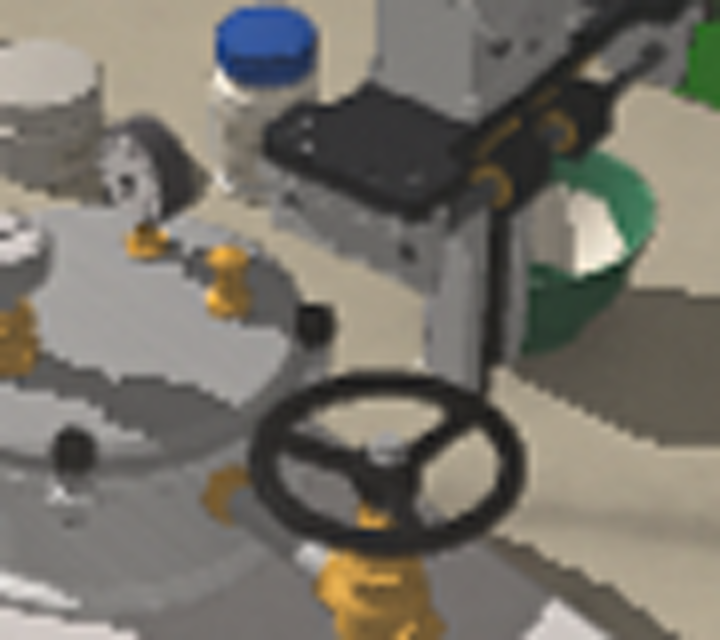

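Call:
{"api": "play_rows", "payload": {
  "twist": [
    [0, 0, 0],
    [0, 0, 0],
    [0, 0, 0],
    [0, 0, 0],
    [0, 0, 0],
    [0, 0, 0],
    [0, 0, 0],
    [0, 0, 0],
    [0, 0, 0],
    [0, 0, 0],
    [0, 0, 0],
    [0, 0, 0]
  ],
  "travel": [
    [0.02, 0.2, 0.001],
    [-0.04, 0.21, 0.001],
    [-0.09, 0.19, 0.001],
    [-0.13, 0.16, 0.001],
    [-0.17, 0.12, 0.001],
    [-0.2, 0.07, 0.001],
    [-0.2, 0.02, 0.001],
    [-0.21, -0.04, 0.001],
    [-0.19, -0.09, 0.001],
    [-0.16, -0.13, 0.001],
    [-0.12, -0.17, 0.001],
    [-0.07, -0.2, 0.001]
  ],
  "grip": [0.95, 0.95, 0.95, 0.95, 0.95, 0.95, 0.95, 0.95, 0.95, 0.95, 0.95, 0.95]
}}

```text
time_s: 29.15
ee_pos: [0.5159, -0.0573, 0.1716]
eef_rot: [-1.571, 0.001, -1.568]
force: [-0.4, 3.9, 6.9]
grip_width: 0.0156
```

```bash
python3 st.py
```

```text
29.15 [ 0.5159 -0.0573  0.1716] [-1.571e+00  1.000e-03 -1.568e+00] 0.015565998020843727 [-0.4  3.9  6.9]
r 0.03782779213133112 world phi 166.4984626069485 unit 178.88169713801148
```

Call:
{"api": "play_rows", "payload": {
  "twist": [
    [0, 0, 0],
    [0, 0, 0],
    [0, 0, 0],
    [0, 0, 0],
    [0, 0, 0],
    [0, 0, 0],
    [0, 0, 0],
    [0, 0, 0],
    [0, 0, 0],
    [0, 0, 0],
    [0, 0, 0],
    [0, 0, 0]
  ],
  "travel": [
    [-0.02, -0.2, 0.001],
    [0.04, -0.21, 0.001],
    [0.09, -0.19, 0.001],
    [0.13, -0.16, 0.001],
    [0.17, -0.12, 0.001],
    [0.2, -0.07, 0.001],
    [0.2, -0.02, 0.001],
    [0.21, 0.04, 0.001],
    [0.19, 0.09, 0.001],
    [0.16, 0.13, 0.001],
    [0.12, 0.17, 0.001],
    [0.07, 0.2, 0.001]
  ],
  "grip": [0.95, 0.95, 0.95, 0.95, 0.95, 0.95, 0.95, 0.95, 0.95, 0.95, 0.95, 0.95]
}}

```text
time_s: 30.35
ee_pos: [0.5945, -0.0752, 0.1723]
eef_rot: [-1.571, -0.001, -1.569]
force: [-3.6, -2.9, 8.1]
grip_width: 0.0155
```

Call:
{"api": "play_rows", "payload": {
  "twist": [
    [0, 0, 0],
    [0, 0, 0],
    [0, 0, 0],
    [0, 0, 0]
  ],
  "travel": [
    [0, 0, 0],
    [0, 0, 0],
    [0, 0, 0],
    [0, 0, 0]
  ],
  "grip": [0.95, 0.95, 0.95, 0.95]
}}

```text
time_s: 30.75
ee_pos: [0.5946, -0.0743, 0.1724]
eef_rot: [-1.57, 0.001, -1.568]
force: [1.6, 2.4, 8.1]
grip_width: 0.0155
```

```bash
python3 st.py
python3 - <<'E'
from h import *
p=ctrl.camera("scene");save(p,"s21.png",(235,130,325,210),8);save(p,"s21f.png",None,1)
q=ctrl.camera("top");save(q,"t21.png",None,1.5)
E
```

```text
30.75 [ 0.5946 -0.0743  0.1724] [-1.570e+00  1.000e-03 -1.568e+00] 0.015459460042938366 [1.6 2.4 8.1]
r 0.04265804069329063 world phi -11.112924207123703 unit 1.2703103239392861
```

View pics/s21.png

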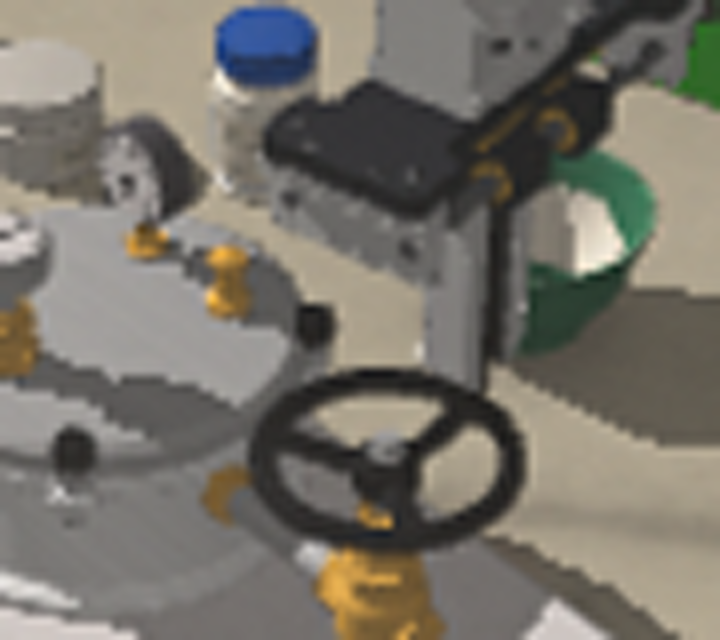

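View pics/t21.png

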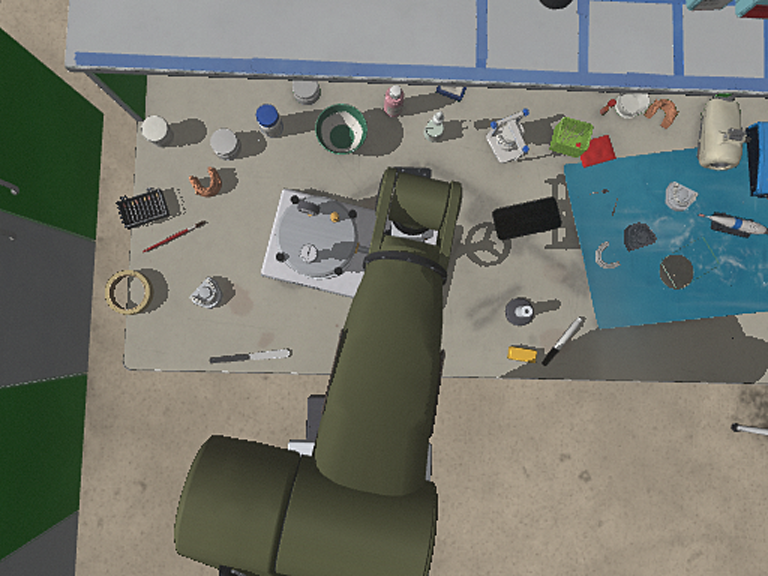

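Run:
```python
import cv2,numpy as np
a=[cv2.imread(f"pics/{n}.png")[360:570,230:540] for n in("s18","s21")]
cv2.imwrite("pics/cmp.png",cv2.resize(np.vstack(a),None,fx=1.4,fy=1.4))
```

```text
(no output)
```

View pics/cmp.png

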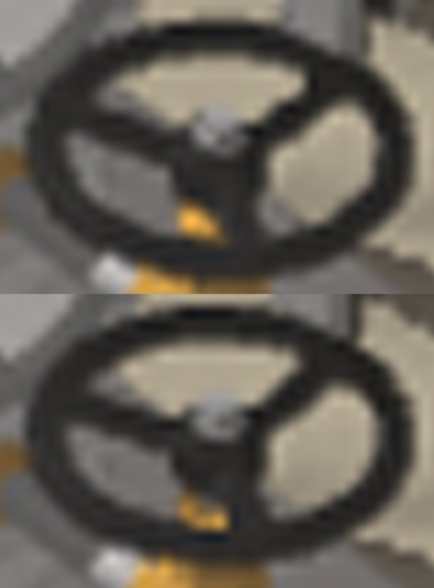

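The wheel has come back to the stop orientation (about 3–4° further open, against the 15° allowed). It is standing still, the handle is held, and the thermometer and bystanders are in place. Handing in.

Run:
```python
from h import *
print(ctrl.hand_in()); o=ctrl.get_obs(); print(o["time_s"],o["ee_pos"],o["grip_width"],o["force"])
```

```text
the job is handed in; nothing more can be done
None
the job is handed in; nothing more can be done
```

The job is done and handed in at about 31 s of the 72 s allowed; no verdict was reported.

- **Thermometer:** it is home in the probe port and let go of. It seated with about 13 N of push-back, and the pictures show it upright with the collar on the rim.
- **Valve:** I turned the handle clockwise until the force rose to about 20 N with almost no movement, which I took as the stop. I then backed it off two full turns.
- **Final state:** the gripper is still holding the handle with a 45 N grip command (15.5 mm opening). The wheel's spokes sit about 3–4° further open than they did at the stop, against the 15° allowed. I left that uncorrected.
- **Bystanders:** the wax block and the cast look unmoved by eye in the last top picture; I did not measure them.

**Disagreement with the data sheet:** the real fingertips are about 24 mm higher than the stated tool geometry. The camera pictures suggested about 30 mm, and a touch on the bench settled it at 24 mm. I lowered every grasp height to match. That touch briefly reached about 70 N on the fingers, under the 120 N wrist limit. By the true fingertips the grasp point should be about 6 mm from the handle's grip point. By the stated geometry it would be 18 mm. Both are under the 30 mm limit.

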